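Free, load and start the tube shaker

TASK

Get the shaker running with the samples: first lever its red transport lock up out of its tight seat with the pry bar, resting the blade on the steel fulcrum (do not touch the lock with the fingers), then stand every pink tube rack that is there squarely on a pale place of its own on the platform, push the blue-framed door shut until it clicks home on its catch and stays, and then press the green start button fully down. Lay the pry bar back flat on the teal mat, leave the racks upright and the door latched, and do not disturb the other things on the bench.

Things in the scene. Friction and masses are not known exactly. Their poses are not given: they have to be found in the camera images.
- shaker: white shaker, fixed, base 220 (x) by 358 (y) mm, deck 55 mm high. Origin on the bench, base from y = -188 to 170; x to its back (away from the robot), y to its left. Rubber platform (top z = 61) inside a low guard, open above: clear walls 6 mm thick at y = 170 and -75 and x = 107, up to z = 127; the door closes the front. On the ledge to the right: lock (x, y = -60, -110), fulcrum (-60, -170), button (10, -125)
- place0 (a point): centre, on the platform surface, of the right-hand pale place (each 118 by 62 mm, long side along the shaker's x; the three lie side by side, 72 mm apart)
- place1 (a point): the same for the middle place
- place2 (a point): the same for the left-hand place
- door (a joint): guard door angle (rad): 0 = shut and latched; starts 0.45 to 0.8 open, free end towards the robot. Blue frame, clear pane, 232 mm long from the hinge, 58 to 128 mm above the bench, 12 mm thick. A weak spring draws it ajar to about 0.4 when not latched; from 0.06 to 0.03 rad a ball catch resists (about 8 N at the push plate), then it snaps in and holds the door at 0
- door_hinge (a point): point on the door's upright hinge axis, half way up, in the door's mid plane, at the shaker's front left corner. The shut door runs from here along the shaker's -y; opened by angle a it runs along (-sin a, -cos a) in the shaker's x, y
- door_push (a point): middle of the yellow push plate (60 mm long, 50 mm high) on the door's outer face, 150 mm from the hinge, half way up the door; moves with the door. Its frame is the door's: -x points out of the outer face, -y to the free end
- lock (a joint): height (m) to which the transport lock is raised: 0 = pressed in, 0.014 = up at its stop; above 0.008 the platform is free. It sits tight (about 18 N to move) and stays where it is left
- lock_head: origin: centre of the underside of the lock's red round head (44 mm across, 12 mm thick), 89 mm above the bench when pressed in. Below it is a stem 16 mm across, so a blade coming from the right (over the fulcrum) goes 14 mm under the head's edge before it meets the stem. Moves with the lock
- fulcrum_top (a point): middle of the top of the fulcrum: a fixed round steel bar 14 mm thick, 60 mm long, along the shaker's x, 60 mm to the right (-y) of the lock's axis, 18 mm inside the shaker's right edge. Its top is 80 mm above the bench, 9 mm lower than the underside of the pressed-in lock's head
- fulcrum: the fulcrum itself; origin on the deck below fulcrum_top
- start (a joint): travel (m) of the green start button: 0 = out, 0.006 = fully down (5 N); springs back; it must pass 0.004
- start_top (a point): centre of the top of the green button (30 mm across), 77 mm above the bench; presses straight down. 72 mm from the lock's axis, behind it
- pry_bar: pry bar, 220 g, 220 mm long, along its own x: orange handle from x = -110 to 0 mm, 18 mm wide, 28 mm high; flat steel blade from 0 to +110 mm, 22 mm wide, 5 mm thick; undersides flush. Origin in the middle of the underside; it can be held anywhere on the handle
- tool_mat: teal tool mat, fixed, 270 (x) by 110 (y) mm, 3 mm thick; origin at the centre of its underside; the bar starts on it
- rackA: pink tube rack with white capped tubes, 220 g, 112 (x) by 56 (y) by 92 (z) mm; origin at the centre of its underside. Tube caps reach 48 mm; along the middle (x) stands a carrying fin, 90 mm long, 12 mm thick, from 46 to 92 mm high: take it there. May be absent
- rackB: pink tube rack with white capped tubes, 220 g, 112 (x) by 56 (y) by 92 (z) mm; origin at the centre of its underside. Tube caps reach 48 mm; along the middle (x) stands a carrying fin, 90 mm long, 12 mm thick, from 46 to 92 mm high: take it there. May be absent
- rackC: pink tube rack with white capped tubes, 220 g, 112 (x) by 56 (y) by 92 (z) mm; origin at the centre of its underside. Tube caps reach 48 mm; along the middle (x) stands a carrying fin, 90 mm long, 12 mm thick, from 46 to 92 mm high: take it there. May be absent
- blue_rack: bystander: a rack of the same form in blue with black caps; leave it
- microplate: bystander: white microplate 128 by 85 by 14 mm in front of the shaker; leave it
- timer: bystander: grey timer 70 by 60 by 20 mm; leave it
There are look-alikes about, which are no part of the job. Leave any yellow look-alike of the rackB alone.

How it is judged (in metres and radians):
On the way, in this order (a step that is already met when the one before it is completed fails the run):
1. the transport lock is levered up at least 8 mm while the bar bears on the fulcrum (value of joint lock above 0.008 m and contact force between pry_bar and fulcrum above 1 N), for 0.1 s.
2. every pink rack stands squarely on a place of its own (value of joint lock above 0.008 m and (horizontal distance between rackA and place0 below 0.015 m or horizontal distance between rackA and place1 below 0.015 m or horizontal distance between rackA and place2 below 0.015 m) and angle between the x axis of each of rackA, rackB, rackC and the x axis of shaker, either way round below 0.15 rad and z of rackA in the frame of shaker between 0.055 and 0.067 m and angle between each of rackA, rackB, rackC's own z axis and vertical below 0.08 rad and linear speed of each of rackA, rackB, rackC below 0.02 m/s and (horizontal distance between rackB and place0 below 0.015 m or horizontal distance between rackB and place1 below 0.015 m or horizontal distance between rackB and place2 below 0.015 m) and z of rackB in the frame of shaker between 0.055 and 0.067 m and (horizontal distance between rackC and place0 below 0.015 m or horizontal distance between rackC and place1 below 0.015 m or horizontal distance between rackC and place2 below 0.015 m) and z of rackC in the frame of shaker between 0.055 and 0.067 m), for 0.2 s.
3. the door is shut on its catch (value of joint door below 0.015 rad), for 0.3 s.
4. the start button is pressed down with the door shut (value of joint start above 0.004 m and value of joint door below 0.015 rad), for 0.1 s.
At the end, for the whole second after the job is handed in: lock raised over 8 mm; each pink rack upright and still on a place of its own, within 15 mm of its centre and 0.15 rad of square; door latched (under 0.015 rad); button sprung back; pry bar flat on the mat, its middle within 70 mm along and 45 mm across of the mat's centre (all of step 2 and value of joint door below 0.015 rad and value of joint start below 0.002 m and x of pry_bar in the frame of tool_mat between -0.07 and 0.07 m and y of pry_bar in the frame of tool_mat between -0.045 and 0.045 m and z of pry_bar in the frame of tool_mat below 0.01 m and angle between pry_bar's own z axis and vertical below 0.15 rad and linear speed of pry_bar below 0.02 m/s); the robot touches nothing.
It fails at once if the fingers touch the transport lock (contact force between the fingers and lock_head above 2 N).
It fails at once if a bystander is moved more than 30 mm (distance of any of blue_rack, microplate, timer from where it was at the start of the episode above 0.03 m).
Of rackA, rackB, rackC only 2 to 3 are there at a start; the rules pass over those that are not, and their reading is None.
At some moment in a run one of rackA, rackB, rackC, pry_bar may be knocked a few centimetres aside while the robot is not near it.
It also fails if it takes over 210 s, if anything falls off the work surface, if the arm or the gripper's body presses on something with over 40 N, if the wrist force passes 120 N, or if a joint passes its speed limit or range.

ROBOT

A 7-joint arm with a two-finger parallel gripper is mounted at the origin on the work surface. World frame = base frame: x ahead of the robot, y to its left, z up, the work surface at z = 0. Lengths are in mm, angles in degrees, forces in N, time in s.
With the tool pointing down it reaches from about 425 to 925 mm from the base axis. Payload 6.8 kg.
Tool frame: the origin (TCP) lies on the centre line of the jaws, within the pads' length; the fingertips stand 17 mm ahead of it and the grasp point (between the pads) lies 2 mm behind it (env.tip_reach is the distance from the TCP to the fingertips, in mm); y points along the fingers, x is the direction in which the jaws open and shut, and the axes are right-handed (so a half turn about y gives the same grasp; the last joint's range is limited). The gripper opens to 88 mm and grips with 3 to 60 N. Pads are 20 mm wide; open, the fingers measure 115 mm over their backs; the gripper's body (75 mm by 178 mm) begins 61 mm behind the grasp point.
Start: joints at [-76.381, 27.33, 1.283, 89.118, -0.659, 63.558, -4.761], TCP at [228.788, 635.062, 239.664] pointing down, gripper open.
Joint ranges: [-169.35, 169.35], [-19.33, 120.38], [-80.79, 83.38], [13.8, 139.57], [-78.32, 258.32], [9.67, 109.79], [-169.56, 169.56]. Speed limits (degrees/s): [136.94, 136.94, 180, 180, 180, 180, 180].

INTERFACE

Orientations are given as a 3x3 rotation matrix whose columns are the frame's x, y, z axes.
In Python, from bench import env gives the robot as it stands.
- The arm moves only by the shell command python3 -m jog 'ROWS' [OPENING] [FORCE]. ROWS is JSON, a list that holds one entry, the list of rows, each a list of 6 numbers: the shift along the tool's x, y, z in units of 40 mm (1.0 is 40 mm), then the turn, a rotation vector about the tool's x, y, z in units of 6 degrees (1.0 is 6 degrees). A call has 1 to 12 rows; each row is the pose to reach, as a shift and turn from the pose commanded when the call began, along the tool's axes at that moment; what a row does not reach only later rows make up. A row lasts 1/12 s, in which the tool goes at most 41.7 mm and 7.16 degrees, less where a joint would pass 70% of its speed; a pose out of reach is approached as far as the arm can. A call with a gripper value outside its range is refused whole. OPENING is the finger opening in mm, from 0 to 87.8, set as the call begins (- or left out, the last holds). The fingers move at their own pace and stop on an object; FORCE is the grip in N (left out, the last holds). Time passes only in rows, so rows that repeat a pose let the fingers close. It gives the time, the measured TCP pose, the force and the opening at its end, in the units of the state.
- env.get_state(): the state, without advancing time (a new reading comes with each control period).
- env.get_image(name): name is "scene" or "top" or "wrist"; returns a dict with "frame" (384x512x3 uint8, red, green, blue), "K" (3x3 intrinsics, pixels), "D" ([k1, k2, p1, p2, k3] as OpenCV has them; the pictures are not rectified), "rvec" (rotation vector, rad) and "tvec" (3), from world to camera coordinates, as OpenCV has them; the wrist camera has in their place "T_tool_cam" (4x4, takes a point from camera to tool coordinates, whose origin is the TCP and whose axes are the tool frame's). Camera axes: x right, y down, z forward; pixel columns grow to the right and rows downward; lengths in mm; the calibration is good to about 2 mm. A picture is of the moment at which its call begins: read the wrist's pose just before it. There is no depth.
- env.job_done(): hands the job in, once; it reports no verdict.
The state is a dict: "time_s": time; "joint_positions": joint angles; "joint_velocities": joint speeds; "effort": joint torques, N m; "tool_pos": TCP position; "ee_rot": TCP orientation; "contact_force": force on the tool from outside, world axes, zero at the start; "wrist_torque": the same for the moment, N m; "finger_gap": finger opening in mm.
Only numpy, scipy, OpenCV 4.12 (cv2) and the standard library are available. Lean on these libraries where they do the work, as an engineer would, in place of code of your own. Each camera call takes 0.05 s, during which the arm holds its last target. There are 200 camera calls.

## Working session

There is one attempt and no reset: what is moved stays moved. The work goes in short steps, Python scripts to look and compute and a shell command to move; the robot and the scene stay as the last step left them, time stands still between calls to the robot, and variables do not carry over. Pictures are saved under pics/ and viewed, about 12 in all and at most 16, crops included, and the job is handed in when it is done.

```bash
ls; mkdir -p pics
cat > h.py <<'E'
import numpy as np, cv2
from bench import env
def shot(n):
    s=env.get_state(); im=env.get_image(n); im['s']=s
    if n=='wrist':
        T=np.eye(4);T[:3,:3]=np.array(s['ee_rot']);T[:3,3]=s['tool_pos']
        W=T@np.array(im['T_tool_cam'])
    else:
        R=cv2.Rodrigues(np.array(im['rvec'],float))[0];t=np.array(im['tvec'],float).ravel()
        W=np.eye(4);W[:3,:3]=R.T;W[:3,3]=-R.T@t
    im['W']=W; return im
def save(im,name,crop=None,size=None):
    f=im['frame'][:,:,::-1]
    if crop: a,b,c,d=crop; f=f[b:d,a:c]
    if size: f=cv2.resize(f,size,interpolation=cv2.INTER_CUBIC)
    cv2.imwrite('pics/'+name+'.png',f)
def ray(im,uv):
    p=cv2.undistortPoints(np.array([[uv]],float),np.array(im['K'],float),np.array(im['D'],float)).ravel()
    d=im['W'][:3,:3]@np.array([p[0],p[1],1]); return im['W'][:3,3],d/np.linalg.norm(d)
def onz(im,uv,z):
    o,d=ray(im,uv); return o+d*(z-o[2])/d[2]
def tri(rs):
    A=np.zeros((3,3));b=np.zeros(3)
    for o,d in rs: P=np.eye(3)-np.outer(d,d);A+=P;b+=P@o
    p=np.linalg.solve(A,b); return p,[np.linalg.norm((np.eye(3)-np.outer(d,d))@(p-o)) for o,d in rs]
def proj(im,p):
    C=np.linalg.inv(im['W']); r=cv2.Rodrigues(C[:3,:3])[0]
    return cv2.projectPoints(np.array([p],float).reshape(-1,1,3),r,C[:3,3],np.array(im['K'],float),np.array(im['D'],float))[0].reshape(-1,2)
def rows(tgt,R=None):
    "row numbers to go to target pos (and R) from present measured pose"
    s=env.get_state();R0=np.array(s['ee_rot']);d=R0.T@(np.array(tgt)-s['tool_pos'])/40
    w=np.zeros(3)
    if R is not None: w=np.degrees(cv2.Rodrigues(R0.T@R)[0].ravel())/6
    return np.round(np.r_[d,w],3).tolist()
E
python3 - <<'E'
from h import *
s=env.get_state();print({k:np.round(v,3).tolist() for k,v in s.items()})
a=shot('scene');b=shot('top');c=shot('wrist')
for n,i in zip('abc',(a,b,c)): np.save('pics/%s.npy'%n,i,allow_pickle=True); print(i['W'].round(2).tolist(), np.array(i['K'])[0])
save(a,'scene0',size=(800,600));save(b,'top0',size=(800,600))
E
```

```text
pics
{'time_s': 0.0, 'joint_positions': [-76.381, 27.376, 1.281, 89.178, -0.659, 63.555, -4.761], 'joint_velocities': [-0.067, 0.019, -0.03, -0.103, -0.004, 0.007, 0.098], 'effort': [0.0, -58.286, 1.535, -27.26, -0.054, 0.017, 0.0], 'tool_pos': [228.628, 634.513, 238.681], 'ee_rot': [[0.339, -0.0, -0.941], [0.941, -0.002, 0.339], [-0.002, -1.0, -0.0]], 'contact_force': [0.96, 0.393, -0.019], 'wrist_torque': [-0.009, -0.026, -0.06], 'finger_gap': 88.128}
[[-0.82, 0.43, -0.38, 905.87], [0.57, 0.62, -0.54, 620.05], [-0.0, -0.66, -0.75, 871.44], [0.0, 0.0, 0.0, 1.0]] [388.04794002   0.         260.11784537]
[[0.02, -0.99, 0.1, 377.05], [-1.0, -0.02, -0.01, 31.13], [0.01, -0.1, -1.0, 1271.18], [0.0, 0.0, 0.0, 1.0]] [352.67815129   0.         258.45996431]
[[0.34, 0.91, 0.24, 163.46], [0.94, -0.33, -0.09, 658.86], [-0.0, 0.26, -0.97, 384.31], [0.0, 0.0, 0.0, 1.0]] [312.85556063   0.         256.79426865]
```

View pics/scene0.png

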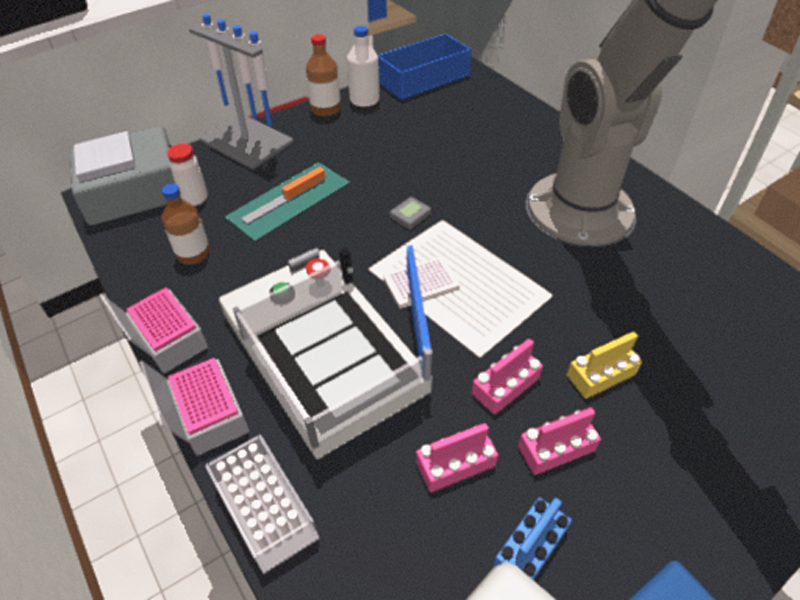

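View pics/top0.png

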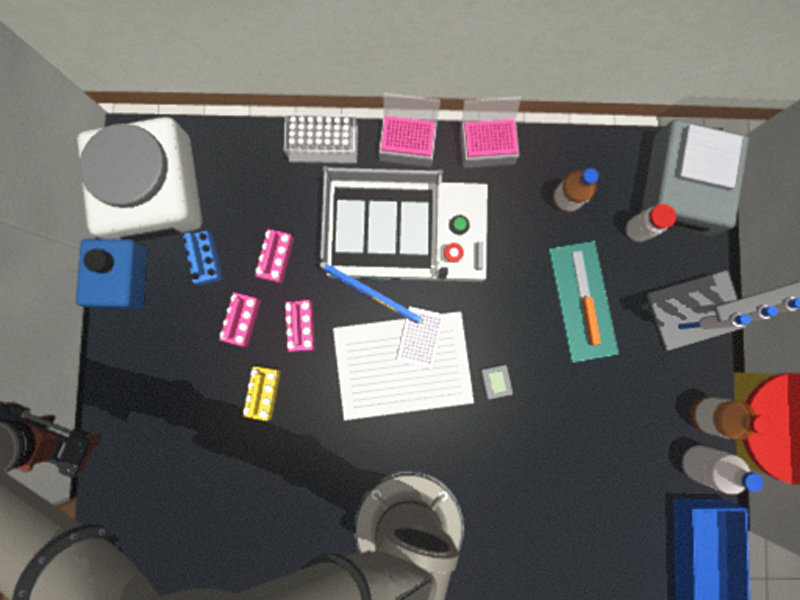

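```bash
cat > seg.py <<'E'
from h import *
def blobs(im,lo,hi,amin=40,hue2=None):
    hsv=cv2.cvtColor(im['frame'],cv2.COLOR_RGB2HSV)
    m=cv2.inRange(hsv,lo,hi)
    m=cv2.morphologyEx(m,cv2.MORPH_CLOSE,np.ones((3,3)))
    n,l,st,c=cv2.connectedComponentsWithStats(m)
    out=[]
    for i in range(1,n):
        if st[i,4]>=amin:
            cn=cv2.findContours((l==i).astype(np.uint8),0,2)[0][0]
            out.append((c[i],st[i,4],cv2.minAreaRect(cn)))
    return out
E
python3 - <<'E'
from seg import *
a,b=[np.load('pics/%s.npy'%n,allow_pickle=True).item() for n in 'ab']
C=dict(pink=((150,90,90),(175,255,255)),orange=((8,150,120),(17,255,255)),teal=((75,80,50),(95,255,200)),green=((55,120,30),(75,255,255)),red=((0,150,120),(6,255,255)),blue=((100,150,60),(120,255,255)),pale=((90,5,150),(115,40,245)))
for k,(lo,hi) in C.items():
    for nm,im in (('scene',a),('top',b)):
        for c,A,r in blobs(im,lo,hi):
            print(k,nm,c.round(1),A,np.round(r[0],1),np.round(r[1],1),round(r[2],1), onz(im,c,{'pale':61,'pink':40,'green':77,'red':101,'orange':25,'teal':3}.get(k,90)).round(0)[:2])
E
```

```text
pink scene [102.5 203.4] 1006 [102.7 203. ] [35.1 30.7] 55.3 [ 880. -190.]
pink scene [324.2 241.4] 962 [326. 241.] [26.2 51.6] 52.8 [454. 261.]
pink scene [128.9 252.8] 1346 [128.6 252.6] [40.4 34.5] 66.8 [881.   5.]
pink scene [357.9 281.8] 1143 [359.  281.8] [28.2 53.4] 68.7 [464. 395.]
pink scene [292.1 291.9] 1207 [292.4 291.9] [29.6 51.3] 67.8 [608. 325.]
pink top [260.7  86.6] 719 [260.7  86.6] [32.4 22.3] 6.3 [888.  19.]
pink top [314.  88.] 728 [314.  88.] [22.2 33.1] 85.9 [ 888. -175.]
pink top [175.5 163.5] 469 [175.2 163.3] [18.7 33. ] 14.9 [599. 314.]
pink top [153.2 204.2] 514 [153.2 204.1] [19.4 33.4] 15.9 [453. 386.]
pink top [191.7 208.2] 448 [191.4 208. ] [33.6 18.1] 86.4 [442. 251.]
orange scene [205.   39.9] 91 [205.   39.5] [ 9. 16.] 90.0 [ 168. -867.]
orange scene [194.1 116.7] 233 [194.4 116.6] [ 8.3 28.8] 60.6 [ 474. -400.]
orange scene [113.3 137.4] 152 [113.3 136.9] [11.9 19.5] 68.2 [ 749. -463.]
orange top [371.7 122.4] 123 [372.  122.5] [ 9. 16.] 90.0 [ 770. -389.]
orange top [378.4 205. ] 163 [378.4 204.9] [30.6  5.3] 80.0 [ 468. -409.]
orange top [471.2 
[... 1245 characters left out ...]
]
blue top [128.6 164.7] 440 [128.6 164. ] [33.7 17.7] 76.0 [582. 461.]
blue top [ 71.5 177.4] 1449 [ 71.2 174.6] [42.2 44.6] 3.8 [535. 653.]
blue top [234.5 185.2] 225 [236.9 186.8] [65.9  4.7] 29.7 [520. 101.]
blue top [492.4 198.9] 44 [492.  198.5] [5. 8.] 90.0 [ 493. -781.]
blue top [475.2 204. ] 41 [475.  203.5] [5. 8.] 90.0 [ 474. -720.]
blue top [481.5 308.2] 114 [481.5 308.5] [11. 11.] 90.0 [ 127. -729.]
blue top [454.5 351.8] 2979 [454.5 351. ] [64. 47.] 90.0 [ -14. -634.]
pale top [446.6  83.9] 69 [446.8  85.5] [12.1 10.6] 15.3 [ 909. -652.]
pale top [468.5  91.9] 127 [464.7  93.8] [18.2 18.7] 14.0 [ 882. -732.]
pale top [458.3 106.5] 68 [459.2 105.6] [ 9.6 15.2] 85.2 [ 826. -692.]
```

```bash
cat >> h.py <<'E'
def Rz(phi,tilt=0):
    "tool down, tool z at azimuth phi deg"
    p=np.radians(phi);z=np.array([np.cos(p),np.sin(p),0]);y=np.array([0,0,-1.]);return np.c_[np.cross(y,z),y,z]
E
python3 - <<'E'
from h import *
print(rows([490,320,330],Rz(180)))
E
```

```text
[-5.189, -2.269, -8.813, -0.001, -3.303, -0.013]
```

```bash
python3 -m jog '[[[-5.2,-2.27,-8.8,0,-3.3,0],[-5.2,-2.27,-8.8,0,-3.3,0],[-5.2,-2.27,-8.8,0,-3.3,0],[-5.2,-2.27,-8.8,0,-3.3,0],[-5.2,-2.27,-8.8,0,-3.3,0],[-5.2,-2.27,-8.8,0,-3.3,0],[-5.2,-2.27,-8.8,0,-3.3,0],[-5.2,-2.27,-8.8,0,-3.3,0],[-5.2,-2.27,-8.8,0,-3.3,0],[-5.2,-2.27,-8.8,0,-3.3,0],[-5.2,-2.27,-8.8,0,-3.3,0],[-5.2,-2.27,-8.8,0,-3.3,0]]]]'
python3 - <<'E'
from h import *
i=shot('wrist'); np.save('pics/r0.npy',i,allow_pickle=True); save(i,'r0',size=(800,600))
print(rows([600,30,330],Rz(180)))
E
```

```text
[-11.08, -2.26, -13.858, -0.001, -3.302, -0.01]invalid input: not JSON, or not a number
```

View pics/r0.png

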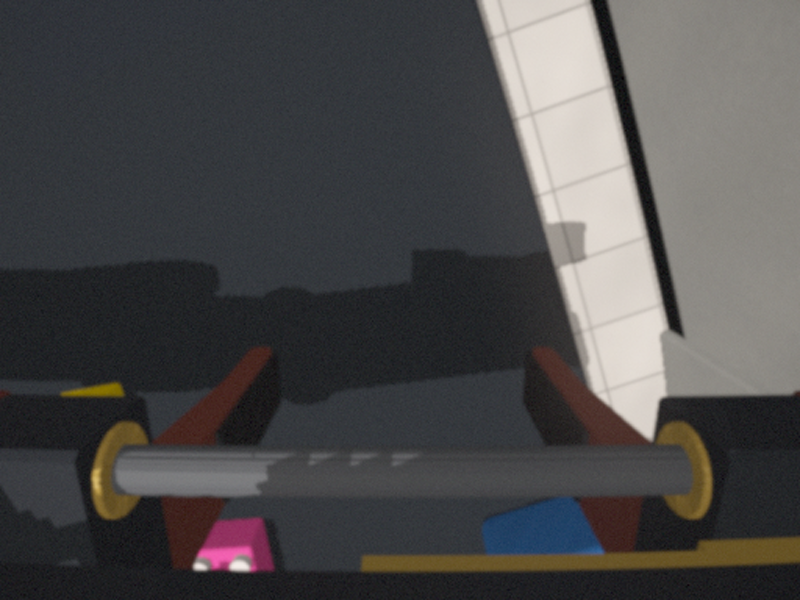

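```bash
python3 -m jog '[[[-5.2,-2.27,-8.8,0,-3.3,0],[-5.2,-2.27,-8.8,0,-3.3,0],[-5.2,-2.27,-8.8,0,-3.3,0],[-5.2,-2.27,-8.8,0,-3.3,0],[-5.2,-2.27,-8.8,0,-3.3,0],[-5.2,-2.27,-8.8,0,-3.3,0],[-5.2,-2.27,-8.8,0,-3.3,0],[-5.2,-2.27,-8.8,0,-3.3,0],[-5.2,-2.27,-8.8,0,-3.3,0],[-5.2,-2.27,-8.8,0,-3.3,0],[-5.2,-2.27,-8.8,0,-3.3,0],[-5.2,-2.27,-8.8,0,-3.3,0]]]'
python3 - <<'E'
from h import *
print(rows([610,100,330],Rz(90)))
E
```

```text
time_s: 1.2
tool_pos: [491.7, 317.1, 331.1]
ee_rot: [[0.007, 0.001, -1.0], [1.0, 0.0, 0.007], [0.0, -1.0, -0.001]]
contact_force: [0.1, 1.1, -0.6]
finger_gap: 87.8
[-5.407, 0.032, -2.994, 0.011, 14.936, 0.011]
```

```bash
python3 -m jog '[[[-9.4,0,-2.95,0,15,0],[-9.4,0,-2.95,0,15,0],[-9.4,0,-2.95,0,15,0],[-9.4,0,-2.95,0,15,0],[-9.4,0,-2.95,0,15,0],[-9.4,0,-2.95,0,15,0],[-9.4,0,-2.95,0,15,0],[-9.4,0,-2.95,0,15,0],[-9.4,0,-2.95,0,15,0],[-9.4,0,-2.95,0,15,0],[-9.4,0,-2.95,0,15,0],[-9.4,0,-2.95,0,15,0]]]' 
python3 -m jog '[[[0,0,0,0,1.5,0],[0,0,0,0,1.5,0],[0,0,0,0,1.5,0],[0,0,0,0,1.5,0]]]'
python3 - <<'E'
from h import *
i=shot('wrist'); np.save('pics/s0.npy',i,allow_pickle=True); save(i,'s0',size=(800,600))
print(rows([604,-230,330],Rz(90)))
E
```

```text
time_s: 2.2
tool_pos: [607.4, -56.0, 329.7]
ee_rot: [[0.998, -0.001, -0.063], [0.063, 0.0, 0.998], [-0.001, -1.0, 0.0]]
contact_force: [0.0, 0.8, -0.1]
finger_gap: 88.0
time_s: 2.53
tool_pos: [607.3, -54.1, 329.9]
ee_rot: [[0.997, -0.001, 0.083], [-0.083, 0.0, 0.997], [-0.001, -1.0, 0.0]]
contact_force: [-0.5, 0.4, 0.0]
finger_gap: 87.4
[0.282, -0.002, -4.379, -0.003, -0.793, -0.007]
```

View pics/s0.png

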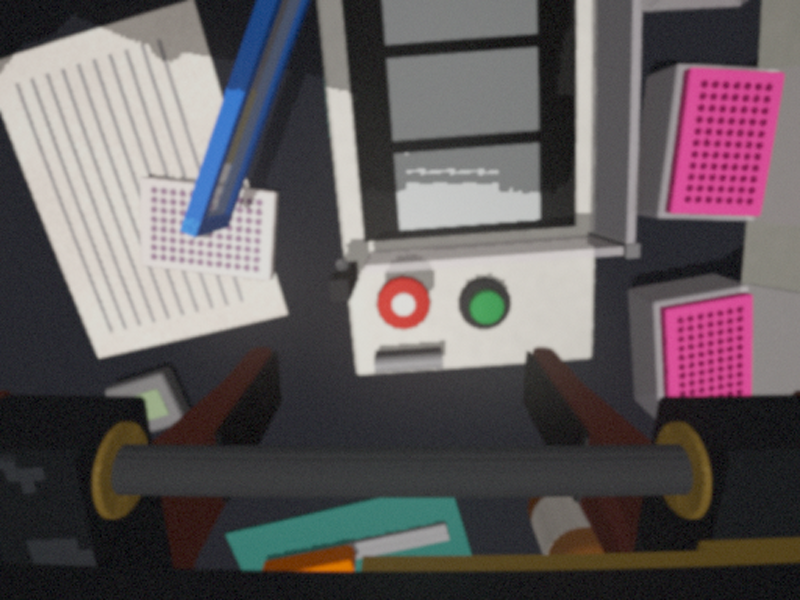

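Run:
```python
from seg import *
i=np.load('pics/s0.npy',allow_pickle=True).item();b=np.load('pics/b.npy',allow_pickle=True).item();a=np.load('pics/a.npy',allow_pickle=True).item()
def pales(im,box,t):
    g=cv2.cvtColor(im['frame'],cv2.COLOR_RGB2GRAY);m=np.zeros_like(g);x0,y0,x1,y1=box;m[y0:y1,x0:x1]=(g[y0:y1,x0:x1]>t)
    n,l,st,c=cv2.connectedComponentsWithStats(m)
    for k in range(1,n):
        if st[k,4]>150:
            cn=cv2.findContours((l==k).astype(np.uint8),0,2)[0][0];r=cv2.minAreaRect(cn);bp=cv2.boxPoints(r)
            P=np.array([onz(im,q,61)[:2] for q in bp]);c0=onz(im,r[0],61)
            L=[(np.linalg.norm(P[(j+1)%4]-P[j]).round(1),np.degrees(np.arctan2(*(P[(j+1)%4]-P[j])[::-1])).round(1)) for j in range(4)]
            print(st[k],np.round(r[0],1),c0.round(1),L[:2])
print('wrist');pales(i,(240,0,352,150),85)
print('top');pales(b,(205,118,282,170),130)
for nm,lo,hi,z in (('red',(0,120,80),(8,255,255),101),('green',(50,100,30),(80,255,255),77)):
    for n2,im in (('w',i),('t',b),('s',a)):
        for c,A,r in blobs(im,lo,hi,25):
            p=onz(im,c,z)
            if 550<p[0]<750 and -160<p[1]<0: print(nm,n2,c.round(1),A,np.round(r[0],1),onz(im,r[0],z).round(1))
for q in ((375,350),(443,344)): print('fulc',onz(i,np.array(q)*.64,80).round(1))
for q in ((357,375),(593,358)): print('base',onz(i,np.array(q)*.64,55).round(1))
```

```text
wrist
[ 244    0  100   29 2493] [293.5  14. ] [667.1 126.1  61. ] [(np.float64(118.6), np.float64(-4.4)), (np.float64(31.3), np.float64(-91.6))]
[ 247   30   98   60 5115] [296.8  59.7] [668.1  73.6  61. ] [(np.float64(117.8), np.float64(-0.3)), (np.float64(63.1), np.float64(-86.6))]
[ 252   91   95   58 4683] [298.9 119.5] [667.    0.8  61. ] [(np.float64(119.2), np.float64(-0.6)), (np.float64(64.6), np.float64(-86.7))]
top
[205 118  77  52 618] [243.  143.5] [671.2  76.8  61. ] [(np.float64(267.8), np.float64(-88.6)), (np.float64(182.2), np.float64(-179.2))]
[215 128  19  34 609] [224.  144.5] [666.1 143.1  61. ] [(np.float64(63.2), np.float64(-88.7)), (np.float64(117.6), np.float64(-178.4))]
[235 128  19  35 604] [244.3 145.2] [665.3  72.   61. ] [(np.float64(120.2), np.float64(-1.0)), (np.float64(63.6), np.float64(-91.3))]
[256 129  18  34 603] [264.5 145.5] [665.8   1.5  61. ] [(np.float64(59.8), np.float64(-88.6)), (np.float64(117.7), np.float64(-179.1))]
red w [258.  192.6] 620 [257.9 193.1] [606.8 -82.3 101. ]
red t [289.6 161.3] 86 [289.5 161.5] [603.3 -82.8 101. ]
red s [201.  168.9] 61 [201.7 168.7] [606.8 -90.7 101. ]
green w [311.3 196.2] 367 [311.5 196. ] [676.6 -98.5  77. ]
green t [294.2 142.6] 53 [294.5 142.5] [ 675.  -101.7   77. ]
fulc [ 578.9 -128.7   80. ]
fulc [ 637.5 -128.1   80. ]
base [ 557.6 -161.    55. ]
base [ 776.6 -162.6   55. ]
```

Run:
```python
from h import *
print(rows([390,-420,250],Rz(8)))
```

```text
[-4.654, 2.0, -9.557, 0.002, 12.873, -0.008]
```

```bash
python3 -m jog '[[[-4.65,2,-9.55,0,12.9,0],[-4.65,2,-9.55,0,12.9,0],[-4.65,2,-9.55,0,12.9,0],[-4.65,2,-9.55,0,12.9,0],[-4.65,2,-9.55,0,12.9,0],[-4.65,2,-9.55,0,12.9,0],[-4.65,2,-9.55,0,12.9,0],[-4.65,2,-9.55,0,12.9,0],[-4.65,2,-9.55,0,12.9,0],[-4.65,2,-9.55,0,12.9,0],[-4.65,2,-9.55,0,12.9,0],[-4.65,2,-9.55,0,12.9,0]]]'
python3 - <<'E'
from seg import *
i=shot('wrist'); np.save('pics/m0.npy',i,allow_pickle=True); save(i,'m0',size=(600,450))
b=np.load('pics/b.npy',allow_pickle=True).item()
for n,im in (('w',i),('t',b)):
  for k,lo,hi,z in (('or',(6,140,80),(17,255,255),28),('teal',(75,80,50),(95,255,200),3),('steel',(0,0,150),(180,40,255),5)):
    for c,A,r in blobs(im,lo,hi,80):
        P=np.array([onz(im,q,z)[:2] for q in cv2.boxPoints(r)]);p=onz(im,r[0],z)
        if -480<p[1]<-330 and 370<p[0]<680: print(n,k,c.round(1),A,np.round(r[0],1),np.round(r[1],1),p.round(1),P.round(1).tolist())
E
```

```text
time_s: 3.58
tool_pos: [385.4, -423.7, 250.0]
ee_rot: [[0.123, -0.002, 0.992], [-0.992, -0.001, 0.123], [0.001, -1.0, -0.002]]
contact_force: [0.4, -0.0, 0.5]
finger_gap: 88.1
w or [252.6 113.5] 877 [252.1  96. ] [96.8 15.3] [ 471.1 -408.2   28. ] [[519.7, -391.0], [522.7, -407.4], [419.2, -426.6], [416.0, -409.0]]
w teal [225.9 111.9] 2061 [244.8  83.1] [176.   83.9] [ 485.7 -397.3    3. ] [[568.4, -329.4], [589.0, -421.8], [394.2, -473.2], [369.5, -369.1]]
w teal [293.7  32. ] 123 [294.   35.5] [71.1  2. ] [ 545.1 -447.7    3. ] [[581.9, -439.2], [582.3, -441.4], [506.9, -456.6], [506.5, -454.4]]
w teal [297.6 122.6] 97 [297.6 121. ] [88.   1.6] [ 449.7 -466.6    3. ] [[500.0, -456.3], [500.3, -458.2], [396.0, -477.6], [395.7, -475.5]]
w steel [249.3  22.9] 968 [249.2  27. ] [54.8 21.1] [ 547.2 -395.4    5. ] [[573.7, -379.2], [577.4, -402.6], [520.0, -412.2], [516.2, -387.9]]
t or [377.9 204.9] 195 [377.9 205. ] [30.6  6.4] [ 468.  -406.5   28. ] [[519.6, -386.8], [523.9, -409.6], [416.7, -426.2], [412.6, -403.5]]
t teal [372.5 192.9] 1801 [373.  192.5] [75.3 30.8] [ 515.1 -397.9    3. ] [[637.6, -315.5], [663.6, -427.6], [394.4, -479.3], [370.0, -369.1]]
t steel [371.5 175.2] 176 [371.5 175.1] [29.3  6. ] [ 578.6 -392.5    5. ] [[629.6, -372.6], [634.1, -394.4], [528.0, -412.3], [523.6, -390.7]]
```

View pics/m0.png

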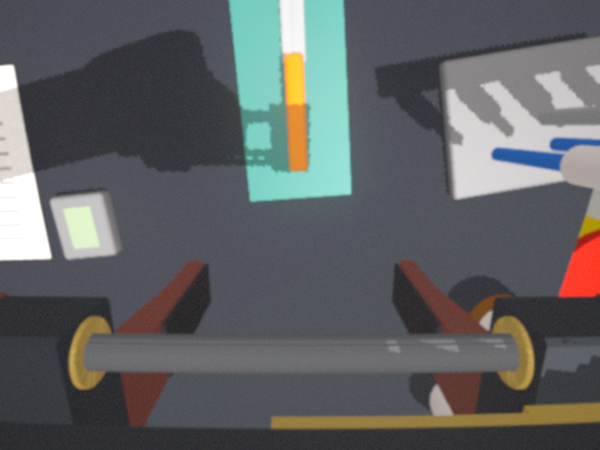

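Run:
```python
from h import *
print(rows([470.5,-408,80],Rz(10.5)))
```

```text
[-0.066, 4.248, 2.104, 0.012, -0.497, -0.001]
```

```bash
python3 -m jog '[[[-0.07,2,2.1,0,-0.5,0],[-0.07,2,2.1,0,-0.5,0],[-0.07,2,2.1,0,-0.5,0],[-0.07,4.25,2.1,0,-0.5,0],[-0.07,4.25,2.1,0,-0.5,0],[-0.07,4.25,2.1,0,-0.5,0],[-0.07,4.25,2.1,0,-0.5,0],[-0.07,4.25,2.1,0,-0.5,0]]]' 45 50
python3 - <<'E'
from seg import *
i=shot('wrist'); save(i,'m1')
print(rows([470.5,-408,22],Rz(10.5)))
for c,A,r in blobs(i,(6,140,80),(17,255,255),40): print(c,A,r)
E
```

```text
time_s: 4.3
tool_pos: [472.9, -406.4, 81.9]
ee_rot: [[0.187, 0.001, 0.982], [-0.982, -0.0, 0.187], [0.001, -1.0, 0.001]]
contact_force: [-0.3, 0.5, 0.4]
finger_gap: 45.2
[0.002, 1.523, -0.074, -0.023, 0.035, 0.021]
[259.346413   190.28814903] 2523 ((259.4994812011719, 213.52780151367188), (27.050920486450195, 145.34547424316406), 1.0609116554260254)
```

```bash
python3 -m jog '[[[0,0.8,-0.05,0,0,0],[0,1.5,-0.05,0,0,0],[0,1.5,-0.05,0,0,0],[0,1.5,-0.05,0,0,0]]]' 45 50
python3 -m jog '[[[0,0,0,0,0,0],[0,0,0,0,0,0],[0,0,0,0,0,0],[0,0,0,0,0,0],[0,0,0,0,0,0],[0,0,0,0,0,0],[0,0,0,0,0,0],[0,0,0,0,0,0]]]' 5 60
```

```text
time_s: 4.68
tool_pos: [471.4, -408.1, 22.7]
ee_rot: [[0.185, 0.003, 0.983], [-0.983, -0.002, 0.185], [0.002, -1.0, 0.003]]
contact_force: [-0.2, -0.2, -0.2]
finger_gap: 44.5
time_s: 5.35
tool_pos: [470.4, -407.5, 21.2]
ee_rot: [[0.185, 0.001, 0.983], [-0.983, -0.001, 0.185], [0.001, -1.0, 0.001]]
contact_force: [-0.8, 1.1, 6.6]
finger_gap: 17.6
```

```bash
python3 -m jog '[[[0,-1,0,0,0,0],[0,-2,0,0,0,0],[0,-3.4,0,0,0,0],[0,-3.4,0,0,0,0],[0,-3.4,0,0,0,0],[0,-3.4,0,0,0,0]]]'
python3 - <<'E'
from h import *
print(rows([606.5,-280,160],Rz(89.5)))
E
```

```text
time_s: 5.85
tool_pos: [469.9, -406.1, 155.8]
ee_rot: [[0.185, 0.0, 0.983], [-0.983, 0.001, 0.185], [-0.001, -1.0, 0.0]]
contact_force: [0.3, -0.4, -3.0]
finger_gap: 18.1
[-2.465, -0.103, 3.939, -0.008, -13.137, -0.006]
```

```bash
python3 -m jog '[[[-2.47,-0.1,3.94,0,-13.14,0],[-2.47,-0.1,3.94,0,-13.14,0],[-2.47,-0.1,3.94,0,-13.14,0],[-2.47,-0.1,3.94,0,-13.14,0],[-2.47,-0.1,3.94,0,-13.14,0],[-2.47,-0.1,3.94,0,-13.14,0],[-2.47,-0.1,3.94,0,-13.14,0],[-2.47,-0.1,3.94,0,-13.14,0],[-2.47,-0.1,3.94,0,-13.14,0],[-2.47,-0.1,3.94,0,-13.14,0],[-2.47,-0.1,3.94,0,-13.14,0],[-2.47,-0.1,3.94,0,-13.14,0]]]'
python3 -m jog '[[[0,0,0,0,0,0],[0,0,0,0,0,0],[0,0,0,0,0,0]]]'
python3 - <<'E'
from h import *
i=shot('wrist'); np.save('pics/l0.npy',i,allow_pickle=True); save(i,'l0',crop=(150,0,400,280),size=(670,750)); print(rows([606.5,-280,160],Rz(89.5)))
f=cv2.imread('pics/l0.png');cv2.imwrite('pics/l0.png',f[:600])
E
```

```text
time_s: 6.85
tool_pos: [604.9, -279.6, 157.1]
ee_rot: [[1.0, -0.005, 0.004], [-0.004, 0.003, 1.0], [-0.005, -1.0, 0.003]]
contact_force: [-0.1, 0.3, -3.3]
finger_gap: 17.8
time_s: 7.1
tool_pos: [606.2, -280.3, 159.3]
ee_rot: [[1.0, -0.002, 0.011], [-0.011, 0.001, 1.0], [-0.002, -1.0, 0.001]]
contact_force: [-0.7, 0.4, -3.4]
finger_gap: 17.6
[0.002, -0.008, 0.011, -0.003, -0.02, -0.01]
```

View pics/l0.png

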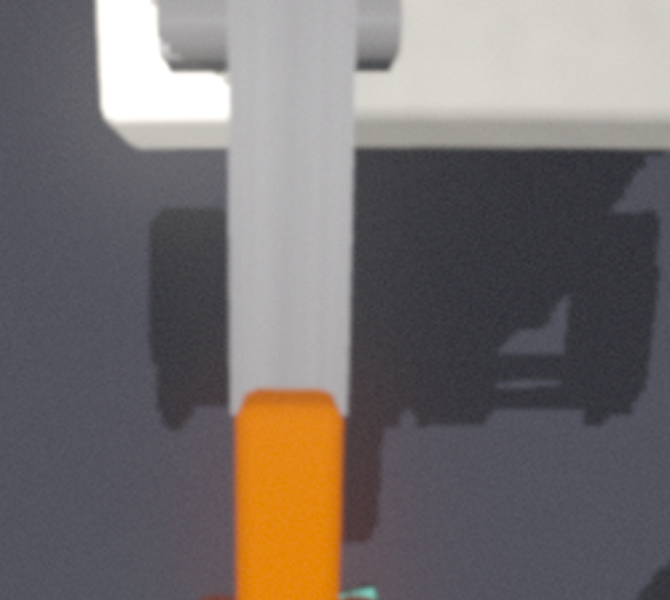

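Run:
```python
from h import *
i=np.load('pics/l0.npy',allow_pickle=True).item(); tz=i['s']['tool_pos'][2]; zb=tz-18.2
q=lambda x,y:(150+x/2.68,y/2.68)
print('handle front',onz(i,q(293,392),zb+28).round(1), 'blade root L/R',onz(i,q(229,415),zb+5).round(1),onz(i,q(349,415),zb+5).round(1))
print('blade edges top',onz(i,q(229,5),zb+5).round(1),onz(i,q(357,5),zb+5).round(1))
print('fulc ends',onz(i,q(160,40),76).round(1),onz(i,q(400,40),76).round(1),'lower sil',onz(i,q(380,70),73).round(1))
print('base edge',onz(i,q(300,122),55).round(1),onz(i,q(110,122),55).round(1),onz(i,q(660,122),55).round(1), i['s']['tool_pos'])
```

```text
handle front [ 608.8 -224.8  169.1] blade root L/R [ 596.7 -231.5  146.1] [ 619.5 -231.7  146.1]
blade edges top [ 598.6 -161.   146.1] [ 620.5 -161.2  146.1]
fulc ends [ 577. -147.   76.] [ 636.7 -147.8   76. ] lower sil [ 632.1 -154.    73. ]
base edge [ 612.  -162.8   55. ] [ 559.4 -161.9   55. ] [ 712.3 -163.    55. ] [ 606.19107245 -280.34984538  159.32657048]
```

```bash
python3 -m jog '[[[-0.07,0.7,0.12,0,0,0],[-0.07,1.2,0.12,0,0,0],[-0.07,1.35,0.12,0,0,0],[-0.07,1.35,0.12,0,0,0],[-0.07,1.35,0.12,0,0,0]]]'
python3 -m jog '[[[0,0.02,0,0,0,0],[0,0.05,0,0,0,0],[0,0.08,0,0,0,0],[0,0.08,0,0,0,0]]]'
python3 -m jog '[[[0,0.03,0,0,0,0],[0,0.05,0,0,0,0],[0,0.05,0,0,0,0]]]'
```

```text
time_s: 7.57
tool_pos: [604.1, -276.2, 106.8]
ee_rot: [[1.0, 0.0, 0.01], [-0.01, -0.0, 1.0], [0.0, -1.0, -0.0]]
contact_force: [1.0, -0.1, -2.2]
finger_gap: 17.7
time_s: 7.9
tool_pos: [604.1, -276.0, 103.7]
ee_rot: [[1.0, 0.001, 0.009], [-0.009, -0.0, 1.0], [0.001, -1.0, -0.0]]
contact_force: [0.3, -0.5, -1.8]
finger_gap: 17.7
time_s: 8.15
tool_pos: [603.8, -275.8, 101.1]
ee_rot: [[1.0, -0.0, 0.009], [-0.009, 0.0, 1.0], [-0.0, -1.0, 0.0]]
contact_force: [-0.8, -0.0, -2.4]
finger_gap: 17.5
```

```bash
python3 -m jog '[[[0,0.03,0,0,0,0],[0,0.05,0,0,0,0],[0,0.05,0,0,0,0]]]'
python3 -m jog '[[[0,0.03,0,0,0,0],[0,0.04,0,0,0,0],[0,0.04,0,0,0,0]]]'
python3 - <<'E'
from h import *
a=shot('scene');save(a,'l1',crop=(130,120,300,240),size=(800,565));i=shot('wrist');np.save('pics/l1w.npy',i,allow_pickle=True)
E
```

```text
time_s: 8.4
tool_pos: [603.7, -275.8, 99.0]
ee_rot: [[1.0, -0.0, 0.009], [-0.009, 0.0, 1.0], [-0.0, -1.0, 0.0]]
contact_force: [-0.4, -0.4, -2.5]
finger_gap: 17.8
time_s: 8.65
tool_pos: [604.0, -276.0, 97.9]
ee_rot: [[1.0, 0.0, 0.009], [-0.009, 0.0, 1.0], [0.0, -1.0, 0.0]]
contact_force: [-0.5, -0.7, 0.7]
finger_gap: 17.9
```

View pics/l1.png

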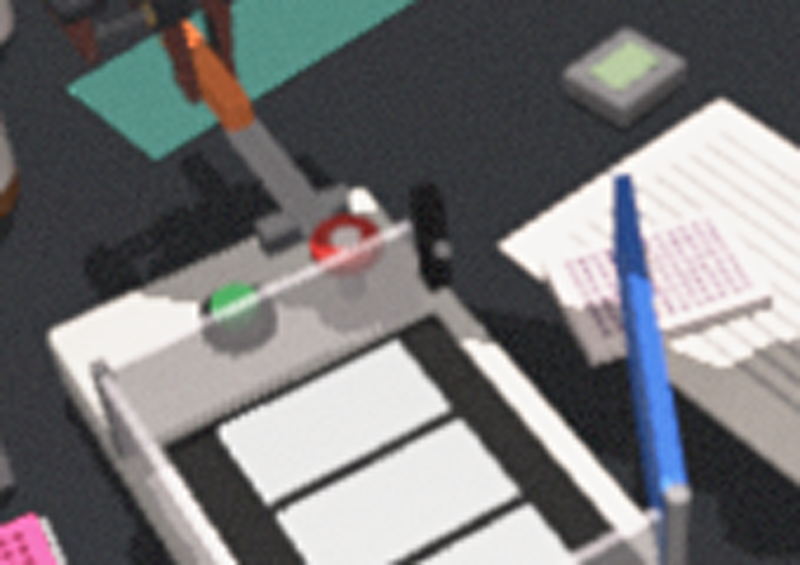

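```bash
python3 -m jog '[[[0,-0.04,0,0,0,0],[0,-0.04,0.1,0,0,0],[0,-0.04,0.2,0,0,0],[0,-0.04,0.2,0,0,0]]]'
python3 -m jog '[[[0,0,0.08,0,0,0],[0,0,0.15,0,0,0],[0,0,0.15,0,0,0]]]'
```

```text
time_s: 9.08
tool_pos: [604.0, -266.1, 98.9]
ee_rot: [[1.0, -0.001, 0.008], [-0.008, 0.001, 1.0], [-0.001, -1.0, 0.001]]
contact_force: [-0.1, -0.4, -2.1]
finger_gap: 17.6
time_s: 9.33
tool_pos: [604.1, -260.8, 99.1]
ee_rot: [[1.0, -0.0, 0.008], [-0.008, 0.001, 1.0], [-0.0, -1.0, 0.001]]
contact_force: [-0.1, 0.5, -2.7]
finger_gap: 17.4
```

```bash
python3 -m jog '[[[0,0,0.05,0,0,0],[0,0,0.05,0,0,0]]]'
python3 -m jog '[[[0,0,0.05,0,0,0],[0,0,0.05,0,0,0]]]'
python3 - <<'E'
from h import *
s=env.get_state();p=np.array(s['tool_pos']);R0=np.array(s['ee_rot']);print(p)
# pivot: fulcrum top touched by the underside; rotate about world x (tip up => handle down)
f=np.array([p[0],-145,80.]);
for a in (4,8,12,16,18,20,22):
    t=np.radians(a);Q=cv2.Rodrigues(np.array([t,0,0]))[0]
    d=R0.T@(f+Q@(p-[0,0,1.0]-f)-p)/40; w=np.degrees(cv2.Rodrigues(R0.T@Q@R0)[0].ravel())/6
    print(a,d.round(2),w.round(2))
E
```

```text
time_s: 9.5
tool_pos: [604.0, -259.5, 99.2]
ee_rot: [[1.0, -0.0, 0.009], [-0.009, 0.0, 1.0], [-0.0, -1.0, 0.0]]
contact_force: [-1.0, -0.7, -2.4]
finger_gap: 17.8
time_s: 9.67
tool_pos: [604.1, -257.5, 99.2]
ee_rot: [[1.0, -0.0, 0.009], [-0.009, 0.0, 1.0], [-0.0, -1.0, 0.0]]
contact_force: [-0.6, 0.1, -2.3]
finger_gap: 17.8
[ 604.0611189  -257.49054891   99.20371221]
4 [ 0.    0.22 -0.02] [ 0.67 -0.    0.01]
8 [ 0.    0.42 -0.04] [ 1.33 -0.    0.01]
12 [ 0.    0.62 -0.03] [ 2.   -0.    0.02]
16 [ 0.    0.82 -0.02] [ 2.67 -0.    0.02]
18 [ 0.    0.92 -0.  ] [ 3.   -0.    0.03]
20 [-0.    1.01  0.01] [ 3.33 -0.    0.03]
22 [-0.    1.11  0.03] [ 3.67 -0.    0.03]
```

```bash
python3 -m jog '[[[0,0.1,-0.01,0.2,0,0],[0,0.22,-0.02,0.67,0,0],[0,0.32,-0.03,1,0,0],[0,0.42,-0.04,1.33,0,0],[0,0.42,-0.04,1.33,0,0],[0,0.42,-0.04,1.33,0,0]]]'
python3 - <<'E'
from h import *
i=shot('wrist');save(i,'x')
E
```

```text
time_s: 10.17
tool_pos: [604.2, -259.0, 82.3]
ee_rot: [[1.0, 0.002, 0.01], [-0.01, 0.142, 0.99], [0.0, -0.99, 0.142]]
contact_force: [-0.4, 3.0, 1.4]
finger_gap: 17.4
```

```bash
cat > pv.py <<'E'
from h import *
import sys
s=env.get_state();p=np.array(s['tool_pos']);R0=np.array(s['ee_rot']);a0=np.degrees(np.arcsin(R0[2,2]))
print(p.round(1),'pitch',a0.round(2),'F',np.round(s['contact_force'],1))
f=np.array([p[0],-145,80.])
for a in map(float,sys.argv[1:]):
    Q=cv2.Rodrigues(np.array([np.radians(a-a0),0,0]))[0]
    print(a,(R0.T@(f+Q@(p-f)-p)/40).round(2),(np.degrees(cv2.Rodrigues(R0.T@Q@R0)[0].ravel())/6).round(2))
E
python3 pv.py 10 12 14 16 18
```

```text
[ 604.2 -259.    82.4] pitch 8.09 F [0.7 3.5 1.1]
10.0 [-0.    0.09 -0.01] [0.32 0.   0.  ]
12.0 [-0.    0.19 -0.02] [0.65 0.   0.01]
14.0 [-0.    0.29 -0.03] [0.98 0.   0.01]
16.0 [-0.    0.39 -0.04] [1.32 0.   0.01]
18.0 [-0.    0.49 -0.04] [1.65 0.   0.02]
```

```bash
python3 -m jog '[[[0,0.1,-0.01,0.32,0,0],[0,0.2,-0.02,0.65,0,0],[0,0.3,-0.03,0.98,0,0],[0,0.4,-0.04,1.32,0,0],[0,0.4,-0.04,1.32,0,0],[0,0.4,-0.04,1.32,0,0]]]'; python3 pv.py 18 20
python3 - <<'E'
from h import *
a=shot('scene');save(a,'l2',crop=(130,120,270,220),size=(800,571))
E
```

```text
time_s: 10.72
tool_pos: [604.3, -258.7, 66.5]
ee_rot: [[1.0, 0.003, 0.009], [-0.009, 0.275, 0.961], [0.0, -0.961, 0.275]]
contact_force: [1.1, 3.2, 2.0]
finger_gap: 17.7
[ 604.3 -258.7   66.5] pitch 15.97 F [1.1 3.2 2. ]
18.0 [-0.    0.1  -0.01] [0.34 0.   0.  ]
20.0 [-0.    0.2  -0.03] [0.67 0.   0.01]
```

View pics/l2.png

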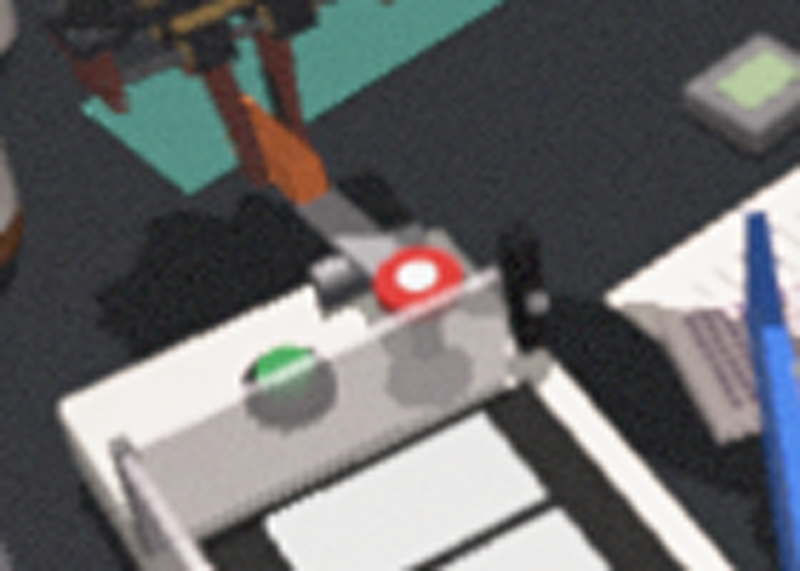

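```bash
python3 -m jog '[[[0,0.08,-0.01,0.25,0,0],[0,0.16,-0.02,0.5,0,0],[0,0.16,-0.02,0.5,0,0],[0,0.16,-0.02,0.5,0,0],[0,0.16,-0.02,0.5,0,0]]]'; python3 pv.py 10 0
python3 - <<'E'
from seg import *
a=shot('scene');a0=np.load('pics/a.npy',allow_pickle=True).item()
for im in (a0,a):
    for c,A,r in blobs(im,(0,120,80),(8,255,255),25):
        if 190<c[0]<215 and 155<c[1]<180: print(c,A,r)
# predicted pixel shift per mm of raise
print(proj(a,[606.7,-83.5,101]),proj(a,[606.7,-83.5,111]))
E
```

```text
time_s: 11.18
tool_pos: [604.6, -257.8, 60.3]
ee_rot: [[1.0, 0.004, 0.009], [-0.009, 0.326, 0.945], [0.001, -0.945, 0.326]]
contact_force: [0.7, 1.8, 4.7]
finger_gap: 17.8
[ 604.6 -257.8   60.3] pitch 19.01 F [0.7 1.8 4.7]
10.0 [ 0.   -0.44  0.11] [-1.5  -0.01 -0.01]
0.0 [ 0.  -0.9  0.3] [-3.17 -0.01 -0.03]
[200.96721311 168.86885246] 61 ((201.7165069580078, 168.73712158203125), (7.412027359008789, 13.910242080688477), 66.03751373291016)
[202.03125    167.88541667] 96 ((202.0086212158203, 167.3534698486328), (9.585370063781738, 14.968935012817383), 66.80140686035156)
[[203.01245023 170.23610507]] [[202.61260661 167.70293087]]
```

```bash
python3 -m jog '[[[0,0.05,-0.01,0.17,0,0],[0,0.1,-0.015,0.34,0,0],[0,0.1,-0.015,0.34,0,0],[0,0.1,-0.015,0.34,0,0]]]'; python3 pv.py 19 10 0
python3 - <<'E'
from h import *
a=shot('scene');np.save('pics/l3.npy',a,allow_pickle=True);a0=np.load('pics/a.npy',allow_pickle=True).item()
f=np.hstack([cv2.resize(x['frame'][150:190,180:225],None,fx=8,fy=8,interpolation=2) for x in (a0,a)]);cv2.imwrite('pics/l3.png',f[:,:,::-1])
print(proj(a,[606.7,-83.5,101]),proj(a,[606.7,-83.5,111]))
E
```

```text
time_s: 11.57
tool_pos: [604.5, -257.0, 56.4]
ee_rot: [[1.0, 0.004, 0.009], [-0.01, 0.359, 0.933], [0.001, -0.933, 0.36]]
contact_force: [0.7, 2.7, 7.2]
finger_gap: 18.0
[ 604.5 -257.    56.4] pitch 21.07 F [0.7 2.7 7.2]
19.0 [ 0.   -0.1   0.02] [-0.34 -0.   -0.  ]
10.0 [ 0.   -0.53  0.14] [-1.84 -0.01 -0.02]
0.0 [ 0.   -0.99  0.35] [-3.51 -0.02 -0.03]
[[203.01245023 170.23610507]] [[202.61260661 167.70293087]]
```

View pics/l3.png

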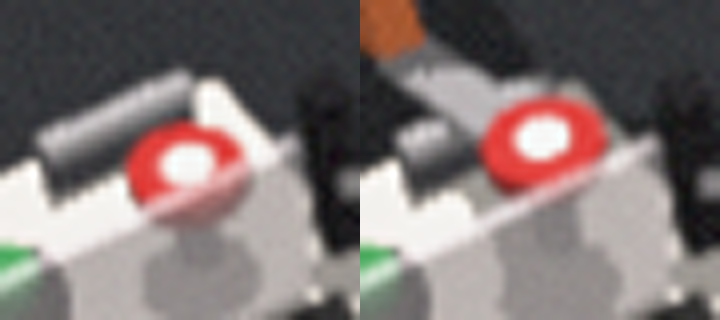

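```bash
python3 -m jog '[[[0,-0.25,0.05,-0.85,0,0],[0,-0.53,0.14,-1.84,0,0],[0,-0.76,0.23,-2.7,0,0],[0,-1,0.35,-3.5,0,0],[0,-1,0.35,-3.5,0,0],[0,-1,0.35,-3.5,0,0]]]'; python3 pv.py 0
python3 -m jog '[[[0,-0.02,-0.4,0,0,0],[0,-0.02,-0.8,0,0,0],[0,-0.5,-1,0,0,0],[0,-1.5,-1,0,0,0],[0,-1.5,-1,0,0,0],[0,-1.5,-1,0,0,0]]]'
python3 - <<'E'
from h import *
print(rows([471,-408,150],Rz(11)))
E
```

```text
time_s: 12.12
tool_pos: [603.9, -257.6, 98.0]
ee_rot: [[1.0, -0.001, 0.007], [-0.007, 0.0, 1.0], [-0.001, -1.0, 0.0]]
contact_force: [-0.5, 0.5, -2.6]
finger_gap: 17.8
[ 603.9 -257.6   98. ] pitch 0.02 F [-0.5  0.5 -2.6]
0.0 [-0. -0.  0.] [-0.  0. -0.]
time_s: 12.62
tool_pos: [603.3, -301.2, 159.2]
ee_rot: [[1.0, 0.002, 0.013], [-0.013, -0.0, 1.0], [0.002, -1.0, -0.0]]
contact_force: [0.0, 0.9, -2.9]
finger_gap: 17.6
[-3.275, 0.226, -2.71, -0.01, 13.047, 0.018]
```

```bash
python3 -m jog '[[[-3.4,0.2,-2.7,0,13.05,0],[-3.4,0.2,-2.7,0,13.05,0],[-3.4,0.2,-2.7,0,13.05,0],[-3.4,0.2,-2.7,0,13.05,0],[-3.4,0.2,-2.7,0,13.05,0],[-3.4,0.2,-2.7,0,13.05,0],[-3.4,0.2,-2.7,0,13.05,0],[-3.4,0.2,-2.7,0,13.05,0],[-3.4,0.2,-2.7,0,13.05,0],[-3.4,0.2,-2.7,0,13.05,0],[-3.4,0.2,-2.7,0,13.05,0],[-3.4,0.2,-2.7,0,13.05,0]]]'
python3 -m jog '[[[0,1,0,0,0,0],[0,2,0,0,0,0],[0,2.8,0,0,0,0],[0,2.8,0,0,0,0],[0,2.8,0,0,0,0]]]'
python3 - <<'E'
from h import *
print(rows([466,-408,22],Rz(11)))
E
```

```text
time_s: 13.62
tool_pos: [465.2, -404.6, 148.1]
ee_rot: [[0.189, -0.004, 0.982], [-0.982, 0.002, 0.189], [-0.002, -1.0, -0.003]]
contact_force: [0.8, 0.1, -3.3]
finger_gap: 17.9
time_s: 14.03
tool_pos: [464.6, -404.5, 36.6]
ee_rot: [[0.195, -0.004, 0.981], [-0.981, 0.002, 0.195], [-0.003, -1.0, -0.004]]
contact_force: [-0.6, -1.0, -2.2]
finger_gap: 17.7
[0.093, 0.364, 0.018, 0.036, 0.041, -0.029]
```

```bash
python3 -m jog '[[[0.07,0.2,0,0,0,0],[0.07,0.36,0,0,0,0],[0.07,0.36,0,0,0,0],[0.07,0.36,0,0,0,0]]]'
python3 -m jog '[[[0,0,0,0,0,0],[0,0,0,0,0,0],[0,0,0,0,0,0],[0,0,0,0,0,0],[0,-0.5,0,0,0,0],[0,-1.5,0,0,0,0],[0,-2.5,0,0,0,0],[0,-3.5,0,0,0,0],[0,-4.5,0,0,0,0],[0,-5.5,0,0,0,0]]]' 50
python3 - <<'E'
from seg import *
b=shot('top')
for k,lo,hi,z in (('or',(6,140,80),(17,255,255),28),('teal',(75,80,50),(95,255,200),3)):
    for c,A,r in blobs(b,lo,hi,80):
        p=onz(b,r[0],z)
        if -480<p[1]<-330 and 370<p[0]<680: print(k,p.round(1))
for c,A,r in blobs(b,(150,90,90),(175,255,255)): print(c.round(1),onz(b,c,40).round(0))
print(rows([560,150,300],Rz(15)))
E
```

```text
time_s: 14.37
tool_pos: [467.6, -408.2, 24.9]
ee_rot: [[0.194, 0.001, 0.981], [-0.981, -0.001, 0.194], [0.002, -1.0, 0.001]]
contact_force: [-0.1, -0.4, -2.1]
finger_gap: 17.7
time_s: 15.2
tool_pos: [466.8, -407.6, 246.3]
ee_rot: [[0.193, 0.0, 0.981], [-0.981, -0.001, 0.193], [0.001, -1.0, -0.0]]
contact_force: [0.9, -0.6, 0.1]
finger_gap: 50.2
or [ 465.8 -406.5   28. ]
teal [ 515.2 -398.1    3. ]
[260.7  86.6] [888.  19.  40.]
[313.9  88. ] [ 888. -174.   40.]
[185.3 189.9] [506. 276.  40.]
[153.2 204.2] [453. 386.  40.]
[-13.317, -1.228, 4.944, -0.07, -0.648, 0.091]
```

```bash
python3 -m jog '[[[-9,-1.5,4,0,0,0],[-9,-1.5,4,0,0,0],[-9,-1.5,4,0,0,0],[-9,-1.5,4,0,0,0],[-9,-1.5,4,0,0,0],[-9,-1.5,4,0,0,0],[-9,-1.5,4,0,0,0],[-9,-1.5,4,0,0,0],[-9,-1.5,4,0,0,0],[-9,-1.5,4,0,0,0],[-9,-1.5,4,0,0,0]]]'
python3 - <<'E'
from h import *
print(rows([400,300,310],Rz(0)))
E
```

```text
time_s: 16.17
tool_pos: [556.0, -16.2, 303.9]
ee_rot: [[0.204, 0.001, 0.979], [-0.979, 0.001, 0.204], [-0.001, -1.0, 0.001]]
contact_force: [0.9, 0.4, -0.3]
finger_gap: 50.2
[-8.535, -0.15, -2.207, -0.01, 1.96, -0.007]
```

```bash
python3 -m jog '[[[-8.5,-0.15,-2.2,0,2,0],[-8.5,-0.15,-2.2,0,2,0],[-8.5,-0.15,-2.2,0,2,0],[-8.5,-0.15,-2.2,0,2,0],[-8.5,-0.15,-2.2,0,2,0],[-8.5,-0.15,-2.2,0,2,0],[-8.5,-0.15,-2.2,0,2,0],[-8.5,-0.15,-2.2,0,2,0],[-8.5,-0.15,-2.2,0,2,0],[-8.5,-0.15,-2.2,0,2,0],[-8.5,-0.15,-2.2,0,2,0],[-8.5,-0.15,-2.2,0,2,0]]]'
python3 - <<'E'
from seg import *
i=shot('wrist'); np.save('pics/r1.npy',i,allow_pickle=True); save(i,'r1',size=(800,600));print(i['s']['tool_pos'])
for c,A,r in blobs(i,(150,90,60),(175,255,255)): print(c.round(1),A,np.round(r[2]),onz(i,c,50).round(0))
b=shot('top')
for c,A,r in blobs(b,(150,90,90),(175,255,255)): print(c.round(1),A,onz(b,c,40).round(0))
E
```

```text
time_s: 17.17
tool_pos: [402.8, 291.4, 309.3]
ee_rot: [[-0.016, 0.0, 1.0], [-1.0, -0.001, -0.016], [0.001, -1.0, 0.0]]
contact_force: [-0.0, -0.7, -0.4]
finger_gap: 50.2
[402.82966019 291.40367507 309.30390667]
[243.4  39.6] 2813 10.0 [557. 304.  50.]
[181.7 124.5] 3319 10.0 [459. 385.  50.]
[282.6 130.6] 2759 84.0 [449. 257.  50.]
[260.7  86.6] 719 [888.  19.  40.]
[313.9  88. ] 724 [ 888. -174.   40.]
[185.5 189.6] 901 [507. 275.  40.]
[155.7 195.5] 222 [484. 378.  40.]
```

View pics/r1.png

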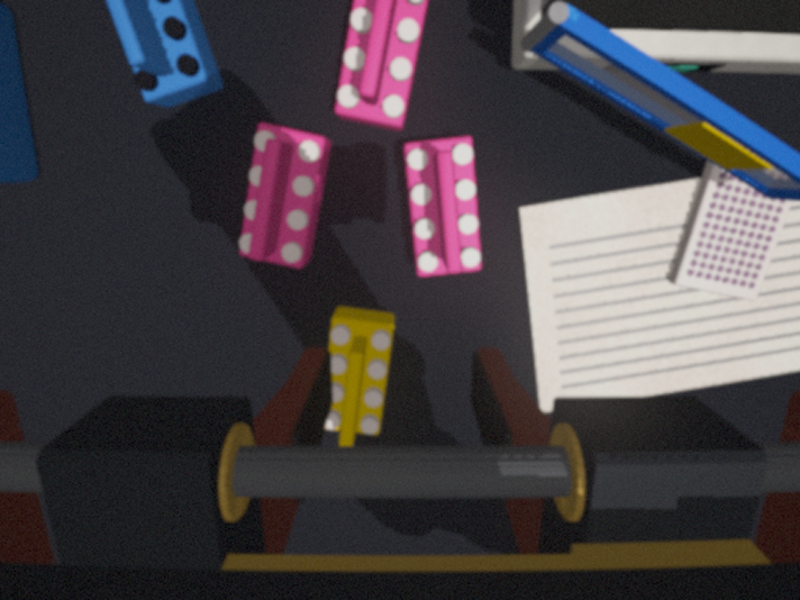

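```bash
cat > caps.py <<'E'
from seg import *
def caps(i):
    hsv=cv2.cvtColor(i['frame'],cv2.COLOR_RGB2HSV)
    pk=cv2.dilate(cv2.inRange(hsv,(150,90,60),(175,255,255)),np.ones((5,5)))
    m=cv2.inRange(hsv,(0,0,110),(180,75,255))
    n,l,st,c=cv2.connectedComponentsWithStats(m)
    o=[]
    for k in range(1,n):
        if 25<st[k,4]<400:
            ring=(cv2.dilate((l==k).astype(np.uint8),np.ones((5,5)))>0)&(l!=k)
            if (pk[ring]>0).mean()>.6: o.append((c[k],st[k,4],st[k,2],st[k,3]))
    return o
if __name__=='__main__':
    i=np.load('pics/r1.npy',allow_pickle=True).item()
    for c,A,w,h in caps(i): print((c*1.5625).round(0),A,w,h,onz(i,c,48).round(1)[:2])
E
python3 caps.py
```

```text
[360.  19.] 181 14 16 [588.1 319. ]
[407.  30.] 187 15 16 [580.  283.3]
[353.  58.] 172 14 16 [561.  325.3]
[400.  68.] 181 15 16 [552.8 289.5]
[347.  96.] 173 15 15 [533.7 331.1]
[393. 106.] 171 14 16 [525.7 295.5]
[262. 139.] 101 13 13 [502.9 400.4]
[309. 150.] 156 14 14 [493.  363.5]
[462. 154.] 167 15 14 [488.5 240.9]
[416. 159.] 153 14 14 [485.1 277.5]
[255. 175.] 72 7 13 [475.2 408.5]
[303. 185.] 136 14 12 [466.  370.1]
[465. 189.] 156 14 15 [460.8 238.4]
[420. 194.] 148 14 15 [457.4 274.8]
[250. 209.] 69 8 12 [448.  415.2]
[297. 219.] 133 13 13 [438.9 376.6]
[468. 223.] 152 14 13 [433.  235.5]
[424. 228.] 145 13 14 [429.7 272.1]
[245. 242.] 69 8 12 [420.5 421.8]
[291. 252.] 132 13 13 [411.8 383.3]
[470. 257.] 153 14 14 [405.  232.7]
[427. 261.] 145 14 13 [401.8 269.4]
```

Run:
```python
from h import *
print(rows([445.1,255.1,150],Rz(5.6)))
```

```text
[0.876, 3.986, 1.065, 0.001, -1.103, 0.009]
```

```bash
python3 -m jog '[[[0.88,4,1.06,0,-1.1,0],[0.88,4,1.06,0,-1.1,0],[0.88,4,1.06,0,-1.1,0],[0.88,4,1.06,0,-1.1,0],[0.88,4,1.06,0,-1.1,0],[0.88,4,1.06,0,-1.1,0],[0.88,4,1.06,0,-1.1,0]]]' 50 40
python3 - <<'E'
from caps import *
i=shot('wrist'); j=np.load('pics/r1.npy',allow_pickle=True).item()
P=[c for c,*_ in caps(i)];Q=[c for c,*_ in caps(j)]
for c in P:
    x=onz(i,c,48); k=min(Q,key=lambda q:np.linalg.norm(onz(j,q,48)-x))
    p,e=tri([ray(i,c),ray(j,k)])
    print(c.round(0),x.round(1)[:2],'tri',p.round(1),np.round(e[0],1))
print(rows([445.1,255.1,70],Rz(5.6)))
E
```

```text
time_s: 17.85
tool_pos: [444.9, 256.6, 150.7]
ee_rot: [[0.099, 0.001, 0.995], [-0.995, -0.001, 0.099], [0.001, -1.0, 0.001]]
contact_force: [0.5, 0.4, 0.4]
finger_gap: 50.4
[185.   5.] [585.2 322.2] tri [581.  317.6  68.1] 1.4
[176.  38.] [562.2 327.8] tri [559.1 324.4  60.7] 0.8
[168.  79.] [533.1 332.8] tri [532.4 330.2  56.9] 0.1
[ 83. 110.] [503.9 398.4] tri [503.5 402.5  40.4] 0.1
[128. 128.] [493.4 363. ] tri [493.2 364.   45.4] 0.0
[236. 149.] [485.4 277.2] tri [485.2 277.4  46. ] 0.0
[281. 149.] [488.9 241.2] tri [488.6 240.8  46.1] 0.2
[120. 161.] [466.4 369.7] tri [466.  370.6  45.9] 0.0
[236. 183.] [458.  274.4] tri [457.3 274.6  45. ] 0.1
[281. 183.] [461.5 238.6] tri [460.7 238.1  44.6] 0.2
[112. 192.] [439.7 376.2] tri [438.8 377.2  45.5] 0.2
[237. 215.] [430.2 272. ] tri [429.5 272.   46. ] 0.1
[280. 216.] [433.4 236.1] tri [432.8 235.6  46.6] 0.3
[105. 222.] [412.6 382.9] tri [411.6 383.9  45.7] 0.1
[237. 246.] [402.4 269.4] tri [401.5 269.3  46.1] 0.1
[279. 246.] [405.6 233.4] tri [404.7 232.8  46.1] 0.3
[0.065, 2.036, -0.01, -0.019, 0.023, -0.008]
```

```bash
python3 -m jog '[[[0.05,1,0,0,0,0],[0.05,2,0,0,0,0],[0.05,2,0,0,0,0],[0.05,2,0,0,0,0]]]'
python3 -m jog '[[[0,0,0,0,0,0],[0,0,0,0,0,0],[0,0,0,0,0,0],[0,0,0,0,0,0],[0,0,0,0,0,0],[0,0,0,0,0,0],[0,0,0,0,0,0]]]' 2 40
python3 -m jog '[[[0,-1,0,0,0,0],[0,-2,0,0,0,0],[0,-3,0,0,0,0],[0,-4,0,0,0,0],[0,-4.2,0,0,0,0],[0,-4.2,0,0,0,0],[0,-4.2,0,0,0,0]]]'
python3 - <<'E'
from h import *
print(rows([667,1,235],Rz(-0.7)))
E
```

```text
time_s: 18.23
tool_pos: [444.1, 255.7, 70.7]
ee_rot: [[0.102, -0.001, 0.995], [-0.995, -0.001, 0.102], [0.001, -1.0, -0.001]]
contact_force: [0.3, -0.1, 0.4]
finger_gap: 49.8
time_s: 18.82
tool_pos: [444.3, 255.2, 69.9]
ee_rot: [[0.101, 0.0, 0.995], [-0.995, -0.001, 0.101], [0.001, -1.0, 0.0]]
contact_force: [-1.0, 0.7, 5.2]
finger_gap: 11.8
time_s: 19.4
tool_pos: [443.3, 255.3, 236.5]
ee_rot: [[0.102, -0.001, 0.995], [-0.995, -0.001, 0.102], [0.001, -1.0, -0.001]]
contact_force: [1.2, -1.3, -2.9]
finger_gap: 11.6
[6.893, 0.037, 4.918, 0.012, 1.088, 0.008]
```

```bash
python3 -m jog '[[[6.87,0.04,4.9,0,1.07,0],[6.87,0.04,4.9,0,1.07,0],[6.87,0.04,4.9,0,1.07,0],[6.87,0.04,4.9,0,1.07,0],[6.87,0.04,4.9,0,1.07,0],[6.87,0.04,4.9,0,1.07,0],[6.87,0.04,4.9,0,1.07,0],[6.87,0.04,4.9,0,1.07,0],[6.87,0.04,4.9,0,1.07,0],[6.87,0.04,4.9,0,1.07,0],[6.87,0.04,4.9,0,1.07,0],[6.87,0.04,4.9,0,1.07,0]]]'
python3 - <<'E'
from h import *
i=shot('wrist');np.save('pics/p0.npy',i,allow_pickle=True);save(i,'p0',size=(640,480))
print(rows([666,1.2,140],Rz(-0.6)))
E
```

```text
time_s: 20.4
tool_pos: [665.6, 3.3, 233.9]
ee_rot: [[-0.01, -0.004, 1.0], [-1.0, -0.0, -0.01], [0.0, -1.0, -0.004]]
contact_force: [0.1, 0.7, -2.6]
finger_gap: 11.8
[0.061, 2.363, 0.013, 0.027, 0.015, 0.0]
```

View pics/p0.png

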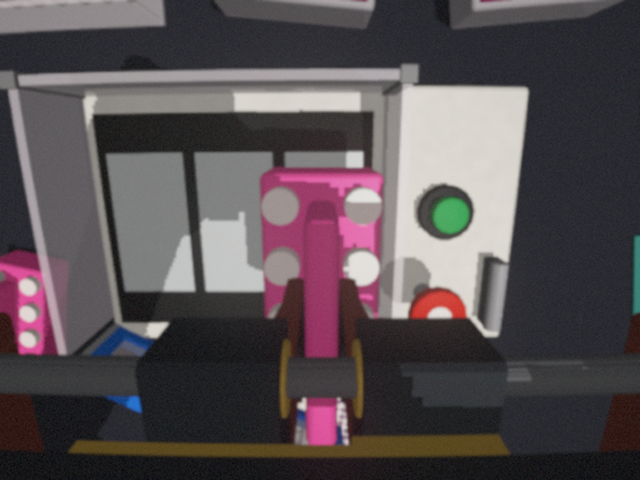

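Run:
```python
from h import *
i=np.load('pics/p0.npy',allow_pickle=True).item();s=np.load('pics/s0.npy',allow_pickle=True).item()
for n,q in dict(p2fl=(107,152),p2fr=(183,152),p2nr=(194,292),p2nl=(122,292),p1fl=(196,152),p1fr=(272,152)).items(): print(n,onz(i,np.array(q)*.8,61).round(1))
# triangulate place1 far corners: s0 (540,47)/(540,132) of 800
for q,t in (((196,152),(540,47)),((272,152),(540,132))): print('tri',tri([ray(i,np.array(q)*.8),ray(s,np.array(t)*.64)]))
```

```text
p2fl [728.4 175.   61. ]
p2fr [727.2 112.9  61. ]
p2nr [607.3 115.3  61. ]
p2nl [607.6 179.8  61. ]
p1fl [727.  102.4  61. ]
p1fr [726.1  41.6  61. ]
tri (array([727.46528009, 101.21766981,  67.36115527]), [np.float64(0.8148150907084742), np.float64(0.8148150907083822)])
tri (array([726.23706772,  39.86990202,  68.65393711]), [np.float64(0.7988697952964776), np.float64(0.7988697952964798)])
```

```bash
python3 -m jog '[[[0.06,0.8,0.02,0,0,0],[0.06,1.6,0.02,0,0,0],[0.06,2.3,0.02,0,0,0],[0.06,2.3,0.02,0,0,0],[0.06,2.3,0.02,0,0,0]]]'
python3 - <<'E'
from h import *
print(rows([666,1,132],Rz(-0.6)))
E
```

```text
time_s: 20.87
tool_pos: [666.3, 0.9, 143.1]
ee_rot: [[-0.009, -0.003, 1.0], [-1.0, -0.001, -0.009], [0.001, -1.0, -0.003]]
contact_force: [0.5, -0.5, -1.7]
finger_gap: 12.0
[-0.004, 0.278, -0.007, 0.032, 0.014, 0.007]
```

```bash
python3 -m jog '[[[0,0.12,0,0,0,0],[0,0.22,0,0,0,0],[0,0.22,0,0,0,0],[0,0.22,0,0,0,0]]]'
python3 -m jog '[[[0,0.05,0,0,0,0],[0,0.05,0,0,0,0],[0,0.05,0,0,0,0]]]'
```

```text
time_s: 21.2
tool_pos: [668.1, -0.9, 136.3]
ee_rot: [[-0.011, 0.001, 1.0], [-1.0, -0.001, -0.011], [0.001, -1.0, 0.001]]
contact_force: [0.2, -0.3, -1.9]
finger_gap: 11.9
time_s: 21.45
tool_pos: [667.7, -1.0, 133.5]
ee_rot: [[-0.011, 0.0, 1.0], [-1.0, -0.001, -0.011], [0.001, -1.0, 0.0]]
contact_force: [0.1, 0.2, -1.8]
finger_gap: 11.7
```

```bash
python3 -m jog '[[[-0.05,0.04,-0.03,0,0,0],[-0.05,0.06,-0.03,0,0,0],[-0.05,0.06,-0.03,0,0,0],[-0.05,0.06,-0.03,0,0,0]]]'
```

```text
time_s: 21.78
tool_pos: [666.4, 1.3, 131.0]
ee_rot: [[-0.011, -0.0, 1.0], [-1.0, -0.001, -0.011], [0.001, -1.0, -0.0]]
contact_force: [-1.8, -0.2, -0.1]
finger_gap: 12.2
```

```bash
python3 -m jog '[[[0,0.01,0,0,0,0],[0,0.01,0,0,0,0],[0,0.01,0,0,0,0],[0,-0.5,0,0,0,0],[0,-1.5,0,0,0,0],[0,-2.5,0,0,0,0],[0,-3.5,0,0,0,0],[0,-4,0,0,0,0],[0,-4,0,0,0,0]]]' 34 40
python3 - <<'E'
from h import *
print(rows([500,391,240],Rz(-13.5)))
E
```

```text
time_s: 22.53
tool_pos: [669.0, -0.0, 296.9]
ee_rot: [[-0.012, 0.009, 1.0], [-1.0, -0.001, -0.012], [0.001, -1.0, 0.009]]
contact_force: [0.6, -0.3, 0.8]
finger_gap: 34.0
[-9.726, 1.377, -4.353, -0.089, 2.138, -0.004]
```

```bash
python3 -m jog '[[[-8,1,-4.8,0,2,0],[-8,1,-4.8,0,2,0],[-8,1,-4.8,0,2,0],[-8,1,-4.8,0,2,0],[-8,1,-4.8,0,2,0],[-8,1,-4.8,0,2,0],[-8,1,-4.8,0,2,0],[-8,1,-4.8,0,2,0],[-8,1,-4.8,0,2,0],[-8,1,-4.8,0,2,0],[-8,1,-4.8,0,2,0],[-8,1,-4.8,0,2,0]]]' 50
cat > look.py <<'E'
from caps import *
i=shot('wrist');print(i['s']['tool_pos'])
for c,A,w,h in caps(i): print(c.round(0),A,w,h,onz(i,c,46.5).round(1)[:2])
E
python3 look.py
```

```text
time_s: 23.53
tool_pos: [478.1, 322.6, 250.2]
ee_rot: [[-0.219, 0.0, 0.976], [-0.976, -0.002, -0.219], [0.002, -1.0, 0.0]]
contact_force: [-0.3, 0.0, -0.3]
finger_gap: 50.2
[478.05834861 322.64086269 250.20970218]
[237.  46.] 237 17 18 [615.8 313. ]
[272.  46.] 238 17 18 [607.9 277.2]
[237.  74.] 220 17 18 [588.6 319. ]
[272.  74.] 226 17 18 [580.6 283.3]
[237. 102.] 211 17 17 [561.3 325.3]
[271. 102.] 211 17 17 [553.2 289.6]
[238. 128.] 179 15 15 [533.8 330.8]
[271. 128.] 205 17 16 [525.8 295.6]
[186. 170.] 179 16 15 [501.7 398.9]
[218. 170.] 170 15 14 [493.2 363.8]
[185. 194.] 118 11 15 [474.9 407.9]
[218. 194.] 175 15 15 [466.  370.7]
[186. 217.] 113 10 14 [447.9 414.5]
[219. 217.] 167 14 14 [438.6 377.4]
[219. 239.] 162 15 15 [411.4 383.9]
```

Run:
```python
from h import *
print(rows([570.8,304.2,100],Rz(-12.5)))
```

```text
[-0.088, 3.764, 2.339, -0.007, -0.043, 0.016]
```

```bash
python3 -m jog '[[[-0.09,1,1.2,0,0,0],[-0.09,2,2.34,0,0,0],[-0.09,3,2.34,0,0,0],[-0.09,3.76,2.34,0,0,0],[-0.09,4.2,2.34,0,0,0],[-0.09,4.5,2.34,0,0,0],[-0.09,4.5,2.34,0,0,0],[-0.09,4.5,2.34,0,0,0]]]' 50 40
python3 -m jog '[[[0,0,0,0,0,0],[0,0,0,0,0,0],[0,0,0,0,0,0],[0,0,0,0,0,0],[0,0,0,0,0,0],[0,0,0,0,0,0],[0,0,0,0,0,0]]]' 2 40
python3 -m jog '[[[0,-1,0,0,0,0],[0,-2,0,0,0,0],[0,-3,0,0,0,0],[0,-4,0,0,0,0],[0,-4.2,0,0,0,0],[0,-4.2,0,0,0,0],[0,-4.2,0,0,0,0]]]'
python3 - <<'E'
from h import *
print(rows([666.5,73,235],Rz(-0.6)))
E
```

```text
time_s: 24.25
tool_pos: [571.1, 304.8, 71.5]
ee_rot: [[-0.221, 0.001, 0.975], [-0.975, -0.001, -0.221], [0.001, -1.0, 0.001]]
contact_force: [1.0, 0.2, 0.2]
finger_gap: 49.9
time_s: 24.83
tool_pos: [570.0, 306.1, 70.6]
ee_rot: [[-0.219, -0.0, 0.976], [-0.976, -0.001, -0.219], [0.001, -1.0, 0.0]]
contact_force: [0.7, 0.8, -1.7]
finger_gap: 11.6
time_s: 25.42
tool_pos: [569.4, 306.5, 237.6]
ee_rot: [[-0.218, -0.001, 0.976], [-0.976, -0.001, -0.218], [0.001, -1.0, -0.001]]
contact_force: [0.1, -0.1, -2.5]
finger_gap: 12.0
[5.166, 0.068, 3.643, 0.011, -2.002, 0.009]
```

```bash
python3 -m jog '[[[5.16,0.07,3.64,0,-2,0],[5.16,0.07,3.64,0,-2,0],[5.16,0.07,3.64,0,-2,0],[5.16,0.07,3.64,0,-2,0],[5.16,0.07,3.64,0,-2,0],[5.16,0.07,3.64,0,-2,0],[5.16,0.07,3.64,0,-2,0],[5.16,0.07,3.64,0,-2,0],[5.16,0.07,3.64,0,-2,0],[5.16,0.07,3.64,0,-2,0]]]'
python3 - <<'E'
from h import *
print(rows([666.5,73,136],Rz(-0.6)))
E
```

```text
time_s: 26.25
tool_pos: [666.0, 75.3, 234.0]
ee_rot: [[-0.009, -0.003, 1.0], [-1.0, -0.0, -0.009], [0.0, -1.0, -0.003]]
contact_force: [1.1, 1.0, -3.2]
finger_gap: 11.8
[0.055, 2.451, 0.02, 0.031, 0.017, 0.005]
```

```bash
python3 -m jog '[[[0.04,0.8,0,0,0,0],[0.04,1.6,0,0,0,0],[0.04,2.3,0,0,0,0],[0.04,2.45,0,0,0,0],[0.04,2.45,0,0,0,0],[0.04,2.45,0,0,0,0]]]'
python3 - <<'E'
from h import *
print(rows([666.5,73,131.2],Rz(-0.6)))
E
```

```text
time_s: 26.75
tool_pos: [667.4, 72.4, 138.7]
ee_rot: [[-0.009, 0.0, 1.0], [-1.0, -0.001, -0.009], [0.001, -1.0, 0.0]]
contact_force: [0.8, 0.6, -0.6]
finger_gap: 11.6
[-0.015, 0.189, -0.022, -0.004, 0.009, 0.01]
```

```bash
python3 -m jog '[[[-0.02,0.08,-0.03,0,0,0],[-0.02,0.15,-0.03,0,0,0],[-0.02,0.15,-0.03,0,0,0],[-0.02,0.15,-0.03,0,0,0]]]'
```

```text
time_s: 27.08
tool_pos: [666.2, 72.3, 132.8]
ee_rot: [[-0.011, 0.001, 1.0], [-1.0, -0.001, -0.011], [0.001, -1.0, 0.001]]
contact_force: [-0.4, -0.9, -2.6]
finger_gap: 11.7
```

```bash
python3 -m jog '[[[0,0.03,0,0,0,0],[0,0.03,0,0,0,0],[0,0.03,0,0,0,0]]]'
python3 -m jog '[[[0,0,0,0,0,0],[0,0,0,0,0,0],[0,0,0,0,0,0],[0,-0.5,0,0,0,0],[0,-1.5,0,0,0,0],[0,-2.5,0,0,0,0],[0,-3.5,0,0,0,0],[0,-4,0,0,0,0],[0,-4,0,0,0,0]]]' 34 40
python3 - <<'E'
from h import *
print(rows([370,412,250],Rz(-13.5)))
E
```

```text
time_s: 27.33
tool_pos: [666.4, 72.0, 131.4]
ee_rot: [[-0.011, 0.001, 1.0], [-1.0, -0.001, -0.011], [0.001, -1.0, 0.001]]
contact_force: [0.3, -0.1, 0.8]
finger_gap: 12.0
time_s: 28.08
tool_pos: [668.4, 71.5, 296.7]
ee_rot: [[-0.012, 0.009, 1.0], [-1.0, 0.0, -0.012], [-0.0, -1.0, 0.009]]
contact_force: [0.5, -1.3, 0.6]
finger_gap: 34.2
[-8.426, 1.105, -7.566, -0.082, 2.14, -0.013]
```

```bash
python3 -m jog '[[[-7.9,1.1,-5.35,0,2.2,0],[-7.9,1.1,-5.35,0,2.2,0],[-7.9,1.1,-5.35,0,2.2,0],[-7.9,1.1,-5.35,0,2.2,0],[-7.9,1.1,-5.35,0,2.2,0],[-7.9,1.1,-5.35,0,2.2,0],[-7.9,1.1,-5.35,0,2.2,0],[-7.9,1.1,-5.35,0,2.2,0],[-7.9,1.1,-5.35,0,2.2,0],[-7.9,1.1,-5.35,0,2.2,0],[-7.9,1.1,-5.35,0,2.2,0],[-7.9,1.1,-5.35,0,2.2,0]]]' 50
python3 look.py
python3 - <<'E'
from h import *
print(rows([456.7,391.6,100],Rz(-13.8)))
E
```

```text
time_s: 29.08
tool_pos: [455.1, 390.2, 245.9]
ee_rot: [[-0.238, -0.0, 0.971], [-0.971, -0.003, -0.238], [0.003, -1.0, 0.0]]
contact_force: [0.2, -0.9, -0.7]
finger_gap: 50.1
[455.08920707 390.24684549 245.86294882]
[238. 137.] 187 16 16 [501.6 399.1]
[272. 137.] 208 17 16 [492.9 363.9]
[271. 163.] 198 16 16 [465.8 370.5]
[239. 163.] 177 15 15 [474.4 405.6]
[239. 187.] 189 16 16 [447.4 412.9]
[271. 187.] 191 16 16 [438.5 377.2]
[239. 211.] 183 15 15 [420.1 419.3]
[271. 211.] 182 15 15 [411.3 383.9]
[-0.073, 3.658, -0.005, -0.008, -0.022, 0.019]
```

```bash
python3 -m jog '[[[-0.07,1,0,0,0,0],[-0.07,2,0,0,0,0],[-0.07,3,0,0,0,0],[-0.07,4,0,0,0,0],[-0.07,4.38,0,0,0,0],[-0.07,4.38,0,0,0,0],[-0.07,4.38,0,0,0,0]]]' 50 40
python3 -m jog '[[[0,0,0,0,0,0],[0,0,0,0,0,0],[0,0,0,0,0,0],[0,0,0,0,0,0],[0,0,0,0,0,0],[0,0,0,0,0,0],[0,0,0,0,0,0]]]' 2 40
python3 -m jog '[[[0,-1,0,0,0,0],[0,-2,0,0,0,0],[0,-3,0,0,0,0],[0,-4,0,0,0,0],[0,-4.2,0,0,0,0],[0,-4.2,0,0,0,0],[0,-4.2,0,0,0,0]]]'
python3 - <<'E'
from h import *
print(rows([667,145,235],Rz(-0.6)))
E
```

```text
time_s: 29.72
tool_pos: [457.7, 391.8, 72.3]
ee_rot: [[-0.242, 0.001, 0.97], [-0.97, -0.002, -0.242], [0.001, -1.0, 0.001]]
contact_force: [0.1, -0.7, 0.8]
finger_gap: 50.0
time_s: 30.3
tool_pos: [455.9, 393.1, 71.4]
ee_rot: [[-0.239, -0.0, 0.971], [-0.971, -0.001, -0.239], [0.001, -1.0, 0.0]]
contact_force: [-0.1, 0.0, -1.6]
finger_gap: 11.9
time_s: 30.88
tool_pos: [455.3, 393.4, 238.4]
ee_rot: [[-0.239, -0.001, 0.971], [-0.971, -0.001, -0.239], [0.001, -1.0, -0.001]]
contact_force: [-1.1, -0.4, -1.9]
finger_gap: 12.1
[4.767, 0.087, 6.621, 0.009, -2.201, 0.012]
```

```bash
python3 -m jog '[[[4.77,0.09,6.6,0,-2.2,0],[4.77,0.09,6.6,0,-2.2,0],[4.77,0.09,6.6,0,-2.2,0],[4.77,0.09,6.6,0,-2.2,0],[4.77,0.09,6.6,0,-2.2,0],[4.77,0.09,6.6,0,-2.2,0],[4.77,0.09,6.6,0,-2.2,0],[4.77,0.09,6.6,0,-2.2,0],[4.77,0.09,6.6,0,-2.2,0],[4.77,0.09,6.6,0,-2.2,0],[4.77,0.09,6.6,0,-2.2,0],[4.77,0.09,6.6,0,-2.2,0]]]'
python3 - <<'E'
from h import *
i=shot('wrist');np.save('pics/p2.npy',i,allow_pickle=True);save(i,'p2',size=(640,480))
print(rows([666.5,145,137],Rz(-0.6)))
E
```

```text
time_s: 31.88
tool_pos: [665.4, 146.8, 234.0]
ee_rot: [[-0.009, -0.003, 1.0], [-1.0, -0.001, -0.009], [0.001, -1.0, -0.003]]
contact_force: [0.5, -0.2, -2.9]
finger_gap: 11.4
[0.048, 2.439, 0.03, 0.023, 0.019, 0.006]
```

View pics/p2.png

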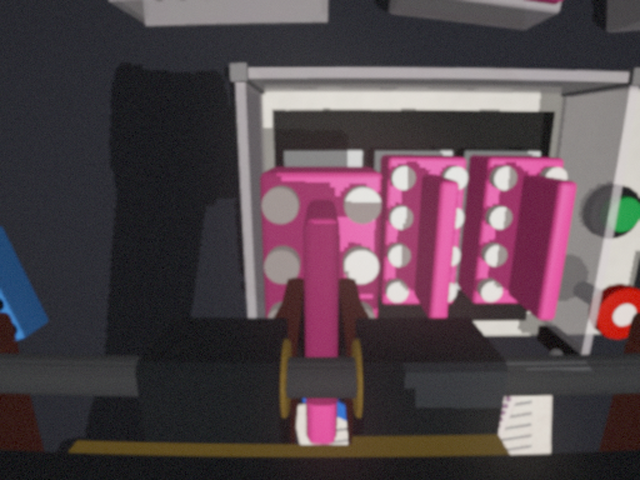

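```bash
python3 - <<'E'
from caps import *
i=np.load('pics/p2.npy',allow_pickle=True).item()
for c,A,w,h in caps(i): print(c.round(0),A,w,h,onz(i,c,108).round(1)[:2])
E
python3 -m jog '[[[0.05,0.8,0.02,0,0,0],[0.05,1.6,0.02,0,0,0],[0.05,2.3,0.02,0,0,0],[0.05,2.4,0.02,0,0,0],[0.05,2.4,0.02,0,0,0],[0.05,2.4,0.02,0,0,0]]]'
python3 - <<'E'
from h import *
print(rows([666.5,145,132.2],Rz(-0.6)))
E
```

```text
[322. 142.] 323 20 21 [709.7  89.9]
[403. 142.] 340 22 21 [709.4  19.5]
[320. 173.] 304 20 20 [682.   90.3]
[399. 173.] 318 21 20 [681.5  19.7]
[319. 204.] 282 19 19 [653.9  90.7]
[395. 204.] 301 21 20 [653.5  20.1]
[317. 233.] 285 19 20 [626.   90.9]
[392. 232.] 288 20 19 [625.6  20.3]
[295. 248.] 66 11 13 [610.4 111.5]
time_s: 32.43
tool_pos: [668.0, 143.6, 141.2]
ee_rot: [[-0.01, 0.001, 1.0], [-1.0, -0.001, -0.01], [0.001, -1.0, 0.001]]
contact_force: [-0.0, -0.8, -1.2]
finger_gap: 12.0
[-0.034, 0.224, -0.038, -0.012, 0.005, 0.008]
```

```bash
python3 -m jog '[[[-0.03,0.1,-0.03,0,0,0],[-0.03,0.2,-0.03,0,0,0],[-0.03,0.2,-0.03,0,0,0],[-0.03,0.2,-0.03,0,0,0]]]'
python3 -m jog '[[[0,0.03,0,0,0,0],[0,0.04,0,0,0,0],[0,0.04,0,0,0,0]]]'
```

```text
time_s: 32.77
tool_pos: [666.5, 144.2, 132.5]
ee_rot: [[-0.011, 0.0, 1.0], [-1.0, -0.001, -0.011], [0.001, -1.0, 0.0]]
contact_force: [0.3, -0.4, -1.7]
finger_gap: 11.8
time_s: 33.02
tool_pos: [666.8, 144.0, 132.2]
ee_rot: [[-0.011, 0.001, 1.0], [-1.0, 0.0, -0.011], [-0.0, -1.0, 0.001]]
contact_force: [-4.0, 0.1, 8.3]
finger_gap: 11.5
```

```bash
python3 -m jog '[[[0,0,0,0,0,0],[0,0,0,0,0,0],[0,0,0,0,0,0],[0,-0.5,0,0,0,0],[0,-1.5,0,0,0,0],[0,-2.5,0,0,0,0],[0,-3.5,0,0,0,0],[0,-3.5,0,0,0,0]]]' 34 40
python3 - <<'E'
from seg import *
j=np.load('pics/r1.npy',allow_pickle=True).item()
for c,A,r in blobs(j,(22,120,90),(35,255,255),60): print('yel',(c*1.5625).round(0),A,onz(j,c,93).round(1))
print('hinge',onz(j,np.array((557,13))*.64,128).round(1))
b=shot('top')
for c,A,r in blobs(b,(100,150,60),(120,255,255),100):
    bp=cv2.boxPoints(r); P=np.array([onz(b,q,128)[:2] for q in bp]).round(0)
    if 180<c[0]<300: print('door top',c,r,P.tolist())
print(rows([400,60,300],Rz(0)))
E
```

```text
time_s: 33.68
tool_pos: [670.4, 143.3, 279.1]
ee_rot: [[-0.012, 0.012, 1.0], [-1.0, 0.001, -0.012], [-0.002, -1.0, 0.012]]
contact_force: [1.1, -0.8, 0.3]
finger_gap: 34.0
yel [718. 146.] 858 [491.5  60.7  93. ]
yel [358. 367.] 2029 [325.4 326.5  93. ]
hinge [568.1 193.5 128. ]
door top [229.16129032 182.2311828 ] ((230.45285034179688, 183.0849151611328), (51.96379089355469, 4.759300231933594), 29.054607391357422) [[555.0, 191.0], [569.0, 184.0], [489.0, 33.0], [476.0, 41.0]]
[2.166, -0.674, -6.694, -0.08, -0.11, -0.009]
```

```bash
python3 -m jog '[[[2.35,0,-5.7,-0.1,0,0],[2.35,0,-5.7,-0.1,0,0],[2.35,0,-5.7,-0.1,0,0],[2.35,0,-5.7,-0.1,0,0],[2.35,0,-5.7,-0.1,0,0],[2.35,0,-5.7,-0.1,0,0],[2.35,0,-5.7,-0.1,0,0],[2.35,0,-5.7,-0.1,0,0],[2.35,0,-5.7,-0.1,0,0]]]' 0 40
python3 - <<'E'
from seg import *
i=shot('wrist');np.save('pics/d0.npy',i,allow_pickle=True)
for c,A,r in blobs(i,(22,120,90),(35,255,255),60): print('yel',c.round(0),A,onz(i,c,93).round(1))
for c,A,w,h in __import__('caps').caps(i): print(c.round(0),A,w,h,onz(i,c,108).round(1)[:2])
print(rows([440,50,100],Rz(0)))
E
```

```text
time_s: 34.48
tool_pos: [437.6, 53.7, 270.6]
ee_rot: [[-0.01, -0.01, 1.0], [-1.0, 0.001, -0.01], [-0.001, -1.0, -0.01]]
contact_force: [0.3, -0.1, -0.3]
finger_gap: 0.6
yel [ 58. 257.] 2815 [346.8 285.7  93. ]
yel [ 34. 320.] 195 [260.3 334.9  93. ]
[0.08, 4.264, 0.086, 0.09, -0.097, 0.017]
```

```bash
python3 -m jog '[[[0.08,1,0.08,0.09,0,0],[0.08,2,0.08,0.09,0,0],[0.08,3,0.08,0.09,0,0],[0.08,4,0.08,0.09,0,0],[0.08,4.2,0.08,0.09,0,0],[0.08,4.2,0.08,0.09,0,0],[0.08,4.2,0.08,0.09,0,0]]]' 0 40
python3 -m jog '[[[0,0,0.3,0,0,0],[0,0,0.6,0,0,0],[0,0,0.8,0,0,0],[0,0,1,0,0,0],[0,0,1,0,0,0]]]'
python3 -m jog '[[[0,0,0.25,0,0,0],[0,0,0.5,0,0,0],[0,0,0.75,0,0,0],[0,0,1,0,0,0],[0,0,1,0,0,0]]]'
```

```text
time_s: 35.12
tool_pos: [439.9, 48.3, 102.7]
ee_rot: [[-0.012, -0.002, 1.0], [-1.0, -0.004, -0.012], [0.004, -1.0, -0.001]]
contact_force: [0.5, 0.3, 1.5]
finger_gap: 0.5
time_s: 35.53
tool_pos: [481.4, 49.4, 104.0]
ee_rot: [[-0.01, 0.003, 1.0], [-1.0, -0.0, -0.01], [0.0, -1.0, 0.003]]
contact_force: [0.4, 0.4, 0.3]
finger_gap: 0.8
time_s: 35.95
tool_pos: [521.4, 48.4, 102.7]
ee_rot: [[-0.011, 0.001, 1.0], [-1.0, -0.002, -0.011], [0.002, -1.0, 0.001]]
contact_force: [0.3, 0.2, 0.7]
finger_gap: 0.7
```

```bash
python3 -m jog '[[[0,0,0.15,0,0,0],[0,0,0.3,0,0,0],[0,0,0.45,0,0,0],[0,0,0.45,0,0,0]]]'
python3 -m jog '[[[0,0,0.05,0,0,0],[0,0,0.1,0,0,0],[0,0,0.15,0,0,0],[0,0,0.15,0,0,0]]]'
python3 - <<'E'
from h import *
b=shot('top');save(b,'t2',crop=(190,100,330,220),size=(700,600))
E
```

```text
time_s: 36.28
tool_pos: [538.0, 48.2, 102.4]
ee_rot: [[-0.011, 0.0, 1.0], [-1.0, -0.001, -0.011], [0.001, -1.0, 0.0]]
contact_force: [-0.4, -0.6, -0.1]
finger_gap: 0.7
time_s: 36.62
tool_pos: [541.7, 48.0, 102.2]
ee_rot: [[-0.011, -0.003, 1.0], [-1.0, -0.001, -0.011], [0.001, -1.0, -0.003]]
contact_force: [-4.6, -0.3, 3.5]
finger_gap: 0.9
```

View pics/t2.png

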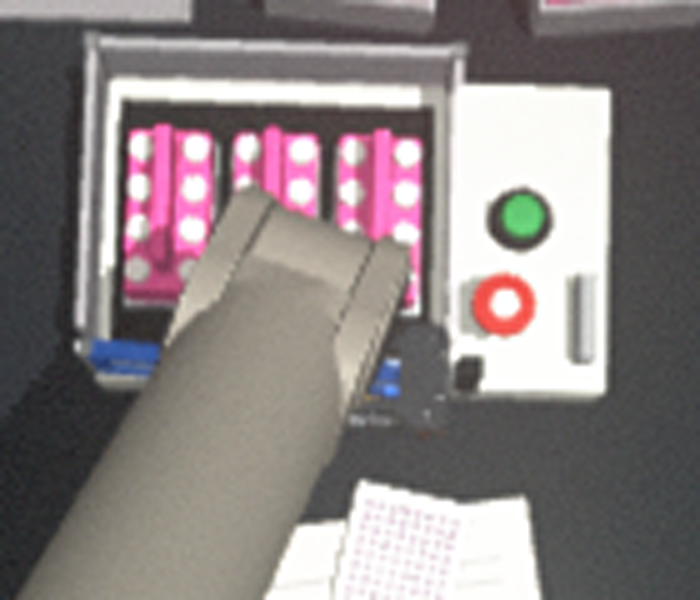

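```bash
python3 -m jog '[[[0,0,0.05,0,0,0],[0,0,0.1,0,0,0],[0,0,0.1,0,0,0]]]'
python3 -m jog '[[[0,0,0.05,0,0,0],[0,0,0.1,0,0,0],[0,0,0.1,0,0,0]]]'
python3 -m jog '[[[0,0,0.05,0,0,0],[0,0,0.1,0,0,0],[0,0,0.1,0,0,0]]]'
```

```text
time_s: 36.92
tool_pos: [547.1, 48.1, 102.5]
ee_rot: [[-0.011, -0.0, 1.0], [-1.0, -0.001, -0.011], [0.001, -1.0, -0.0]]
contact_force: [-0.3, -0.6, 0.6]
finger_gap: 0.7
time_s: 37.17
tool_pos: [549.5, 48.4, 102.2]
ee_rot: [[-0.011, -0.004, 1.0], [-1.0, -0.0, -0.011], [0.0, -1.0, -0.004]]
contact_force: [-6.7, 0.3, 5.4]
finger_gap: 0.5
time_s: 37.42
tool_pos: [549.5, 48.4, 101.6]
ee_rot: [[-0.011, -0.013, 1.0], [-1.0, 0.001, -0.011], [-0.001, -1.0, -0.013]]
contact_force: [-19.7, 1.5, 16.2]
finger_gap: 0.5
```

```bash
python3 -m jog '[[[0,0,-0.3,0,0,0],[0,0,-1,0,0,0],[0,-0.5,-1.5,0,0,0],[0,-1.5,-1.5,0,0,0],[0,-2.5,-1.5,0,0,0],[0,-3.5,-1.5,0,0,0],[0,-4,-1.5,0,0,0],[0,-4,-1.5,0,0,0]]]'
python3 - <<'E'
from h import *
print(rows([677,-230,270],Rz(90)))
E
```

```text
time_s: 38.08
tool_pos: [498.2, 49.2, 266.9]
ee_rot: [[-0.011, 0.007, 1.0], [-1.0, 0.003, -0.011], [-0.003, -1.0, 0.007]]
contact_force: [1.4, -0.3, 0.3]
finger_gap: 0.7
[6.931, -0.066, 4.546, -0.077, -15.104, 0.033]
```

```bash
python3 -m jog '[[[6.5,-0.5,4.5,0,-15.1,0],[6.5,-0.5,4.5,0,-15.1,0],[6.5,-0.5,4.5,0,-15.1,0],[6.5,-0.5,4.5,0,-15.1,0],[6.5,-0.5,4.5,0,-15.1,0],[6.5,-0.5,4.5,0,-15.1,0],[6.5,-0.5,4.5,0,-15.1,0],[6.5,-0.5,4.5,0,-15.1,0],[6.5,-0.5,4.5,0,-15.1,0],[6.5,-0.5,4.5,0,-15.1,0],[6.5,-0.5,4.5,0,-15.1,0],[6.5,-0.5,4.5,0,-15.1,0]]]'
python3 -m jog '[[[0,0,0,0,-0.8,0],[0,0,0,0,-0.8,0],[0,0,0,0,-0.8,0]]]'
python3 - <<'E'
from seg import *
i=shot('wrist');np.save('pics/g0.npy',i,allow_pickle=True);save(i,'g0',size=(640,480))
for k,lo,hi,z in (('green',(50,100,30),(80,255,255),77),('red',(0,120,80),(8,255,255),113)):
    for c,A,r in blobs(i,lo,hi,60): print(k,c.round(1),A,onz(i,r[0],z).round(1))
print(rows([676.5,-100,110],Rz(90)))
E
```

```text
time_s: 39.08
tool_pos: [672.1, -213.4, 280.6]
ee_rot: [[0.992, -0.002, 0.126], [-0.126, -0.0, 0.992], [-0.002, -1.0, -0.0]]
contact_force: [0.7, 0.6, 0.1]
finger_gap: 0.2
time_s: 39.33
tool_pos: [672.0, -213.0, 281.3]
ee_rot: [[0.999, -0.002, 0.051], [-0.051, -0.0, 0.999], [-0.002, -1.0, -0.0]]
contact_force: [0.9, 0.2, 0.5]
finger_gap: 0.7
green [255.2  68.7] 639 [676.6 -99.6  77. ]
red [180.7  50.4] 1328 [607.3 -83.8 113. ]
[-0.025, 4.288, 2.83, 0.005, -0.485, -0.015]
```

View pics/g0.png

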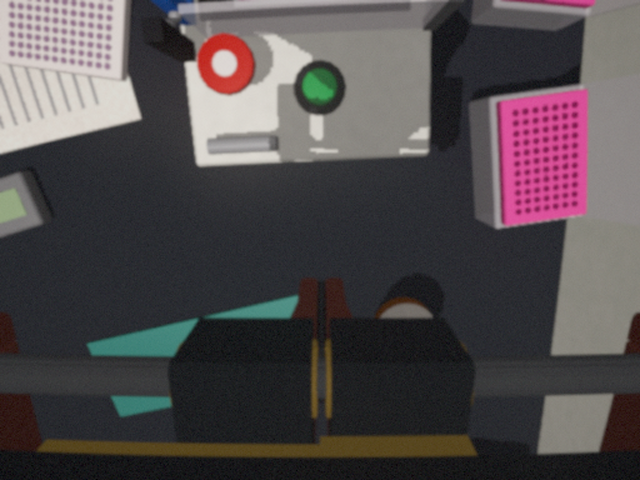

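```bash
python3 - <<'E'
from seg import *
b=shot('top')
for c,A,r in blobs(b,(100,150,60),(120,255,255),60):
    P=np.array([onz(b,q,128)[:2] for q in cv2.boxPoints(r)]).round(0)
    if 180<c[0]<300: print('door top',c,r,P.tolist())
E
python3 -m jog '[[[0,1,2.85,0,-0.5,0],[0,1,2.85,0,-0.5,0],[0,2,2.85,0,-0.5,0],[0,3,2.85,0,-0.5,0],[0,4,2.85,0,-0.5,0],[0,4.3,2.85,0,-0.5,0],[0,4.3,2.85,0,-0.5,0],[0,4.3,2.85,0,-0.5,0]]]'
python3 - <<'E'
from h import *
print(rows([676.5,-99.8,94],Rz(90)))
E
```

```text
door top [226.06703911 170.27932961] ((230.00848388671875, 170.80471801757812), (43.95846939086914, 5.950899600982666), 2.4895527362823486) [[554.0, 187.0], [574.0, 186.0], [571.0, 42.0], [551.0, 43.0]]
time_s: 40.1
tool_pos: [676.6, -99.3, 109.3]
ee_rot: [[1.0, -0.004, -0.003], [0.003, -0.001, 1.0], [-0.004, -1.0, -0.001]]
contact_force: [0.2, -0.0, 0.9]
finger_gap: 0.4
[-0.001, 0.383, -0.012, 0.013, 0.032, -0.037]
```

```bash
python3 -m jog '[[[0,0.2,0,0,0,0],[0,0.38,0,0,0,0],[0,0.45,0,0,0,0],[0,0.45,0,0,0,0]]]'
python3 -m jog '[[[0,0.05,0,0,0,0],[0,0.1,0,0,0,0],[0,0.1,0,0,0,0],[0,0.1,0,0,0,0]]]'
```

```text
time_s: 40.43
tool_pos: [678.2, -99.9, 93.2]
ee_rot: [[1.0, 0.001, -0.004], [0.004, -0.001, 1.0], [0.001, -1.0, -0.001]]
contact_force: [0.7, -0.5, 2.2]
finger_gap: 0.6
time_s: 40.77
tool_pos: [678.1, -99.9, 89.1]
ee_rot: [[1.0, 0.001, -0.004], [0.004, -0.002, 1.0], [0.001, -1.0, -0.002]]
contact_force: [1.3, -1.3, 4.4]
finger_gap: 0.1
```

```bash
python3 -m jog '[[[0,0.05,0,0,0,0],[0,0.1,0,0,0,0],[0,0.12,0,0,0,0],[0,0.12,0,0,0,0],[0,0.12,0,0,0,0],[0,0.12,0,0,0,0]]]'
python3 -m jog '[[[0,-0.5,0,0,0,0],[0,-1.5,0,0,0,0],[0,-2.5,0,0,0,0],[0,-3.5,-1,0,0,0],[0,-4.5,-2,0,0,0],[0,-4.5,-3,0,0,0],[0,-4.5,-4,0,0,0],[0,-4.5,-5,0,0,0],[0,-4.5,-5,0,0,0],[0,-4.5,-5,0,0,0]]]'
python3 - <<'E'
from caps import *
b=shot('top');a=shot('scene');save(a,'s9',size=(800,600));save(b,'t9',crop=(120,90,420,260),size=(800,453))
for k,lo,hi,z in (('or',(6,140,80),(17,255,255),28),('blue',(100,150,60),(120,255,255),128),('red',(0,120,80),(8,255,255),113)):
    for c,A,r in blobs(b,lo,hi,60):
        p=onz(b,r[0],z)
        if 120<c[0]<420 and 120<c[1]<240: print(k,p.round(0),np.array([onz(b,q,z)[:2] for q in cv2.boxPoints(r)]).round(0).tolist())
for c,A,w,h in caps(b): print(c.round(0),A,onz(b,c,108).round(0))
E
```

```text
time_s: 41.27
tool_pos: [678.3, -100.0, 87.9]
ee_rot: [[1.0, 0.002, -0.004], [0.004, 0.0, 1.0], [0.002, -1.0, -0.0]]
contact_force: [-8.4, 1.1, 29.3]
finger_gap: 0.5
time_s: 42.1
tool_pos: [675.3, -306.3, 263.4]
ee_rot: [[1.0, -0.003, 0.004], [-0.004, -0.004, 1.0], [-0.003, -1.0, -0.004]]
contact_force: [-0.4, -0.8, -0.1]
finger_gap: 0.8
blue [578. 447. 128.] [[626.0, 490.0], [640.0, 434.0], [531.0, 404.0], [517.0, 460.0]]
blue [563. 100. 128.] [[554.0, 187.0], [574.0, 187.0], [571.0, 13.0], [552.0, 13.0]]
red [605. -84. 113.] [[604.0, -58.0], [632.0, -85.0], [607.0, -110.0], [579.0, -84.0]]
[239. 130.] 29 [707.  91. 108.]
[249. 146.] 148 [652.  56. 108.]
[227. 152.] 68 [630. 127. 108.]
[259. 134.] 52 [694.  21. 108.]
[271. 130.] 28 [707. -19. 108.]
[228. 137.] 26 [680. 125. 108.]
[238. 138.] 27 [680.  91. 108.]
[271. 138.] 28 [680. -20. 108.]
[260. 154.] 98 [624.  16. 108.]
[271. 146.] 26 [652. -19. 108.]
[217. 153.] 26 [624. 163. 108.]
[238. 154.] 30 [624.  92. 108.]
[270. 155.] 27 [624. -18. 108.]
```

View pics/t9.png

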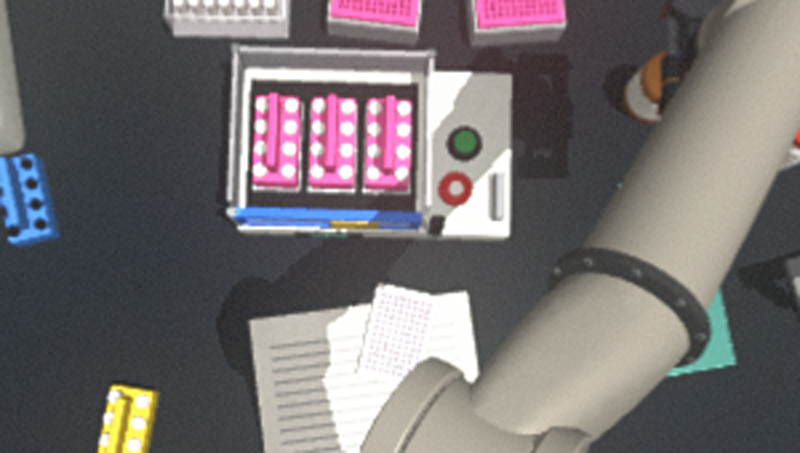

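```bash
python3 -m jog '[[[0,-0.5,9,0,0,0],[0,-0.5,9,0,0,0],[0,-0.5,9,0,0,0],[0,-0.5,9,0,0,0],[0,-0.5,9,0,0,0],[0,-0.5,9,0,0,0],[0,-0.5,9,0,0,0],[0,-0.5,9,0,0,0],[0,-0.5,9,0,0,0],[0,-0.5,9,0,0,0],[0,-0.5,9,0,0,0]]]'
python3 - <<'E'
from seg import *
b=shot('top');a=shot('scene')
for n,im in (('t',b),('s',a)):
  for k,lo,hi,z in (('or',(6,140,80),(17,255,255),31),('teal',(75,80,50),(95,255,200),3),('steel',(0,0,150),(180,40,255),8)):
    for c,A,r in blobs(im,lo,hi,60):
        p=onz(im,r[0],z)
        if -480<p[1]<-330 and 370<p[0]<680: print(n,k,c.round(0),A,p.round(0))
save(a,'s10',size=(800,600)); print(env.get_state()['finger_gap'],np.round(env.get_state()['contact_force'],1))
E
```

```text
time_s: 43.12
tool_pos: [675.8, 66.3, 282.6]
ee_rot: [[1.0, -0.003, -0.012], [0.012, 0.001, 1.0], [-0.003, -1.0, 0.001]]
contact_force: [0.9, -0.2, 0.1]
finger_gap: 0.7
t or [378. 206.] 190 [ 466. -405.   31.]
t teal [373. 193.] 1783 [ 515. -398.    3.]
t steel [371. 176.] 189 [ 575. -388.    8.]
s teal [169. 125.] 98 [ 562. -433.    3.]
0.474773408949585 [ 0.2 -0.7 -0.4]
```

View pics/s10.png

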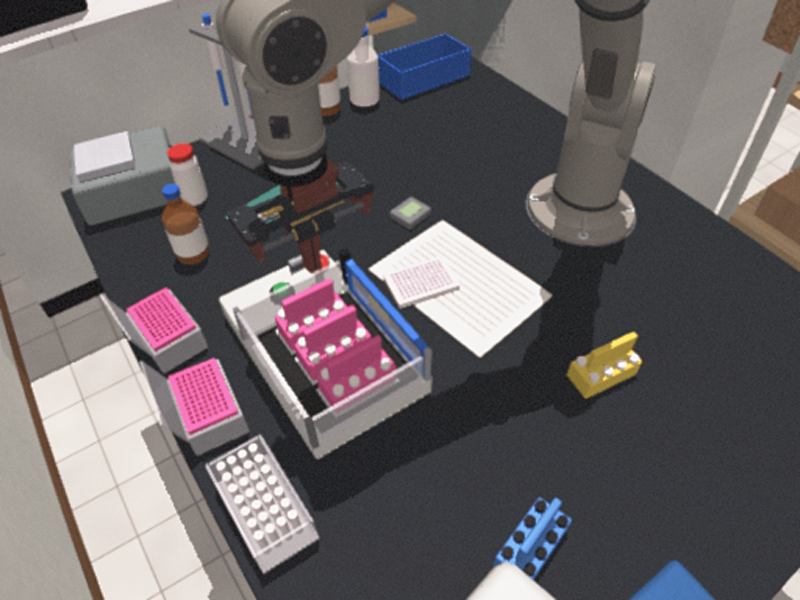

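```bash
python3 -c "
from bench import env
print(env.job_done())"
```

```text
the job is handed in; nothing more can be done
None
```

I did every step in order and handed the job in at about 43 s of robot time. The hand-in gives no verdict, so the points below are my own checks.

- **Lock:** I levered it up about 12 mm with the pry bar on the fulcrum, judged from how far the head moved in the scene camera. The last views, worked out at that height, put the head where it should be.
- **Racks:** All three pink racks were there, and one had been knocked about 35 mm before I reached it. They stand upright on places 0, 1 and 2. The camera put the first two within 2 mm of centre. The third I placed from the arm's reading, within about 2 mm, and it looks square in the last top and scene pictures.
- **Door:** I felt it resist at the catch, snap in and come up against a hard stop. It was still shut in the last pictures.
- **Button:** I pressed it to its stop, with the force reaching about 29 N and about 6 mm of travel, then let go. I did not measure that it sprang back.
- **Pry bar:** It is on the mat, its middle about 6 mm from the mat's centre. That it lies flat is not measured directly.
- **Other things:** The yellow rack, blue rack, microplate and timer look unmoved.

Two measurements were off. Triangulating the corners of a pale place gave 67–69 mm instead of 61 mm, probably because I picked the corners by hand. The tube caps came out at 46 mm instead of 48 mm. I used the text's 61 mm for the platform, and the arm felt contact at that height when it set the racks down.

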